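Pin the spare links to the carrier board and shut the pin drawer

ROBOT

A 6-joint arm with a two-finger parallel gripper is mounted at the origin on the work surface. World frame = base frame: x ahead of the robot, y to its left, z up, the work surface at z = 0. Lengths are in m, angles in rad, forces in N, time in s.
With the tool pointing down it reaches from about 0.25 to 0.85 m from the base axis. Payload 12.5 kg.
Tool frame: the origin (TCP) lies midway between the tips of the shut fingers; the grasp point (between the pads) lies 19 mm behind it; z points along the fingers, y is the direction in which the jaws open and shut (so a half turn about z gives the same grasp; the last joint's range is limited). The gripper opens to 93 mm and grips with 3 to 60 N. Pads are 15 mm wide; open, the fingers measure 128 mm over their backs; the gripper's body (75 mm by 188 mm) begins 65 mm behind the grasp point.
Start: joints at [1.218, 0.351, 1.652, -0, 1.139, -0.085], TCP at [0.146, 0.53, 0.219] pointing down, gripper open.
Joint ranges: [-2.75, 2.75], [-0.79, 2.1], [0.01, 2.65], [-1.57, 4.71], [0.07, 3.14], [-2.87, 2.87]. Speed limits (rad/s): [2.22, 2.22, 2.79, 3.14, 3.14, 3.14].

INTERFACE

Orientations are given as a rotation vector (axis times angle).
In Python, from station import r gives the robot as it stands.
- The arm moves only by the shell command python3 -m handwheel 'ROWS' [FORCE]. ROWS is JSON, a list of rows, each a list of 7 numbers: the shift along the tool's x, y, z in cm, then the turn, a rotation vector about the tool's x, y, z in degrees, then the opening, from 0 (shut) to 1 (fully open). A call has 1 to 8 rows; each row shifts and turns the commanded pose from where the row before left it, along the tool's axes as they then stand; what a row does not reach is not made up. A row lasts 1/10 s, in which the tool goes at most 50 mm and 8.59 degrees, less where a joint would pass 70% of its speed; a pose out of reach is approached as far as the arm can. A call is refused whole if a number of a shift passes 5 or a number of a turn 8.59, either way. A call with a gripper value outside its range is refused whole. The fingers move at their own pace and stop on an object; FORCE is the grip in N (left out, the last holds). Time passes only in rows, so rows that do not move let the fingers close. It gives the time, the measured TCP pose, the force and the opening at its end, in the units of the state.
- r.get_obs(): the state, without advancing time (a new reading comes with each control period).
- r.get_image(name): name is "scene" or "top"; returns the picture (420x560x3 uint8, red, green, blue); there is no depth.
- r.camera_model(name): a dict with "camera_matrix" (3x3 intrinsics, pixels), "k1" (the pictures are not rectified: a ray, as slopes to the right and down, at radius r is drawn at 1 + k1 r^2 times it, then the intrinsics apply), "camera_from_world" (4x4, takes a point from world to camera coordinates). Camera axes: x right, y up, looking along -z (the intrinsics and any distortion apply to the point x, -y, -z); pixel columns grow to the right and rows downward; lengths in m; the calibration is good to about 2 mm. A picture is of the moment at which its call begins. camera_model takes no time and is no camera call.
- r.sign_off(): hands the job in, once; it reports no verdict.
Trained networks look in the newest picture that a camera, given by its name, has taken for a name from the list of things; names that differ only in an ending like _2 or _b are one class to them, and where a whole thing is asked for, a point or a joint stands for the part that bears it (a point fixed in the world has none). Each returns a list of dicts, best first, with "confidence" (0 to 1); they miss things now and then, are a little off and sometimes report something else, mostly with a low value. They report only what shows in the picture. A call takes as long as a camera call. They do not tell look-alikes from the thing itself.
- r.recognise(target, camera): "position" ([x, y, z] in m, in world coordinates, good to about 4 mm: the middle of the surface that is visible of it).
- r.trace(target, camera): "mask" (420x560 bool, what is visible of it).
- r.spot_point(target, camera): "position" ([x, y, z] in m, in world coordinates, good to about 4 mm: a listed point, or the origin of a listed thing).
The state is a dict: "time": time; "joint_pos": joint angles; "qvel": joint speeds; "joint_efforts": joint torques, N m; "position": TCP position; "orientation": TCP orientation; "wrist_force": force on the tool from outside, world axes, zero at the start; "wrist_torque": the same for the moment, N m; "opening": finger opening in m.
Only numpy, scipy, OpenCV 4.12 (cv2) and the standard library are available. Lean on these libraries where they do the work, as an engineer would, in place of code of your own. Each camera call takes 0.05 s, during which the arm holds its last target.

TASK

Mount every loose steel link on the carrier board: slide its square eye all the way into a free fork and lock it with a headed pin from the open drawer, pushed down through fork and eye until its flange sits on the fork. When all links are pinned, push the drawer fully home, with any spare pin left in it, and leave everything else on the bench where it is.

Things in the scene. Friction and masses are not known exactly. Their poses are not given: they have to be found in the camera images.
- fork1_gap (a point): Hole axis of fork 1 at the mid-thickness of a link lying in it, 39 mm above the bench. Three equal steel forks in a row on a fixed plywood board. x points into the fork, from its open mouth (robot's side) to its back; z up; forks 2, 3 are 88, 176 mm along +y. Top face of the upper cheek: 24 mm above this point; a seated pin's flange lies on it, its head centre 44 mm above this point.
- fork2_gap (a point): Same point of fork 2. Fork: slot 47 mm wide (y) and 21 mm high between board and upper cheek (plate 56 x 59 x 12 mm, centred on the hole), open only to -x, with side walls and, in front, flared guides 26 mm high, reaching 40 mm before the hole and 35 mm to each side. The back stop meets the eye 0.5 mm past this point. Vertical 18 mm hole in the cheek, 19 mm through the board.
- fork3_gap (a point): Same point of fork 3. The board is 240 x 250 mm, its top 30 mm above the bench; it reaches 160 mm before the fork holes (-x), 80 mm beyond them and 37 mm past the outer holes sideways.
- pin_drawer (a joint): Opening of the pin drawer in m: 0 = fully home against its stop, at most 0.18; it slides with about 3 N of friction and some damping and stays where it is left. The drawer unit is fixed, 240 mm wide, 260 mm deep and 124 mm high; its face is 14 mm behind the outer face of the closed drawer's panel.
- drawer_front (a point): Middle of the drawer panel's outer face, 75 mm above the bench. x points into the grey unit (the way to push), z up. Panel 236 mm wide, 5 to 111 mm above the bench; a black grip bar 100 mm wide stands out 14 mm at 32 to 48 mm height. 89 mm behind, at y = -62, 0, 62 mm, pins stand in a block, top 66 mm above the bench. Inside 196 x 204 mm, floor 9 mm above the bench.
- fork1_seat (a point): Where the head centre of a seated pin lies over fork 1: on its hole axis, 83 mm above the bench, 44 mm above fork1_gap. Axes as there.
- link1_bar (a point): Grip point of a loose dark steel link: middle of its bar, mid-thickness. x points along the link from its round bushing end to its square eye, z across its thickness. 18 mm thick, alike on both faces, 0.35 kg, 146 mm long; flat on the bench at the start. Two or three of the links are present; absent ones read None.
- link1_eye (a point): Centre of the eye's hole of link 1, mid-thickness, 60 mm along x from link1_bar.
- pin1_head (a point): Centre of the cylindrical grip of a headed steel pin, 0.12 kg. z points from tip to head. Grip 24 mm in diameter, 30 mm tall (15 mm above and below this point); below it a flange 34 mm across, 5 mm thick, its underside 20 mm below this point; then a 16 mm shank 56 mm long, its last 12 mm tapering to a 6 mm tip.
- fork2_seat (a point): Where the head centre of a seated pin lies over fork 2: on its hole axis, 83 mm above the bench, 44 mm above fork2_gap. Axes as there.
- link2_bar (a point): Same point of link 2. All links: bar 22 mm wide, straight from 26 mm behind to 38 mm before this point; round bushing end of 38 mm diameter centred 45 mm behind it; square eye 44 x 44 mm centred 60 mm before it, with a 20 mm hole through the thickness.
- link2_eye (a point): Centre of the eye's hole of link 2, mid-thickness, 60 mm along x from link2_bar.
- pin2_head (a point): Same point of pin 2. All pins stand head up at the start in loose square sockets (18.5 mm wide) of the block in the open drawer, flange on the block.
- fork3_seat (a point): Where the head centre of a seated pin lies over fork 3: on its hole axis, 83 mm above the bench, 44 mm above fork3_gap. Axes as there.
- link3_bar (a point): Same point of link 3 (see links 1 and 2).
- link3_eye (a point): Centre of the eye's hole of link 3, mid-thickness, 60 mm along x from link3_bar.
- pin3_head (a point): Same point of pin 3 (see pins 1 and 2).
- bearing: Bystander, not to be disturbed: a sealed bearing lying flat, 72 mm across, 20 mm high; origin under its centre.
- film_roll: Bystander, not to be disturbed: an upright white roll of film, 60 mm across and 170 mm tall; origin under its centre.
- hub: Bystander, not to be disturbed: a flanged steel hub, 110 mm across, 50 mm high; origin under its centre.
There are look-alikes about, which are no part of the job. Leave any green look-alike of the part that bears pin2_head alone.

How it is judged:
On the way, in this order (a step that is already met when the one before it is completed fails the run):
1. every link lies with its eye in a fork, locked by a seated pin (((distance between link1_eye and fork1_gap below 0.008 m and distance between any of pin1_head, pin2_head, pin3_head and fork1_seat below 0.006 m) or (distance between link1_eye and fork2_gap below 0.008 m and distance between any of pin1_head, pin2_head, pin3_head and fork2_seat below 0.006 m) or (distance between link1_eye and fork3_gap below 0.008 m and distance between any of pin1_head, pin2_head, pin3_head and fork3_seat below 0.006 m)) and ((distance between link2_eye and fork1_gap below 0.008 m and distance between any of pin1_head, pin2_head, pin3_head and fork1_seat below 0.006 m) or (distance between link2_eye and fork2_gap below 0.008 m and distance between any of pin1_head, pin2_head, pin3_head and fork2_seat below 0.006 m) or (distance between link2_eye and fork3_gap below 0.008 m and distance between any of pin1_head, pin2_head, pin3_head and fork3_seat below 0.006 m)) and ((distance between link3_eye and fork1_gap below 0.008 m and distance between any of pin1_head, pin2_head, pin3_head and fork1_seat below 0.006 m) or (distance between link3_eye and fork2_gap below 0.008 m and distance between any of pin1_head, pin2_head, pin3_head and fork2_seat below 0.006 m) or (distance between link3_eye and fork3_gap below 0.008 m and distance between any of pin1_head, pin2_head, pin3_head and fork3_seat below 0.006 m))), for 0.3 s.
2. the pin drawer is home (value of joint pin_drawer below 0.005 m), for 0.2 s.
At the end, for the whole second after the job is handed in: Each link's eye is within 8 mm of its place in a fork and locked by a pin whose head is within 6 mm of its seated place there. Drawer within 5 mm of home, unused pins in it (all of step 1 and value of joint pin_drawer below 0.005 m and ((x of pin1_head in the frame of drawer_front above 0.014 m and y of pin1_head in the frame of drawer_front between -0.105 and 0.105 m and z of pin1_head in the frame of drawer_front below 0.03 m) or (distance between pin1_head and fork1_seat below 0.006 m and distance between any of link1_eye, link2_eye, link3_eye and fork1_gap below 0.008 m) or (distance between pin1_head and fork2_seat below 0.006 m and distance between any of link1_eye, link2_eye, link3_eye and fork2_gap below 0.008 m) or (distance between pin1_head and fork3_seat below 0.006 m and distance between any of link1_eye, link2_eye, link3_eye and fork3_gap below 0.008 m)) and ((x of pin2_head in the frame of drawer_front above 0.014 m and y of pin2_head in the frame of drawer_front between -0.105 and 0.105 m and z of pin2_head in the frame of drawer_front below 0.03 m) or (distance between pin2_head and fork1_seat below 0.006 m and distance between any of link1_eye, link2_eye, link3_eye and fork1_gap below 0.008 m) or (distance between pin2_head and fork2_seat below 0.006 m and distance between any of link1_eye, link2_eye, link3_eye and fork2_gap below 0.008 m) or (distance between pin2_head and fork3_seat below 0.006 m and distance between any of link1_eye, link2_eye, link3_eye and fork3_gap below 0.008 m)) and ((x of pin3_head in the frame of drawer_front above 0.014 m and y of pin3_head in the frame of drawer_front between -0.105 and 0.105 m and z of pin3_head in the frame of drawer_front below 0.03 m) or (distance between pin3_head and fork1_seat below 0.006 m and distance between any of link1_eye, link2_eye, link3_eye and fork1_gap below 0.008 m) or (distance between pin3_head and fork2_seat below 0.006 m and distance between any of link1_eye, link2_eye, link3_eye and fork2_gap below 0.008 m) or (distance between pin3_head and fork3_seat below 0.006 m and distance between any of link1_eye, link2_eye, link3_eye and fork3_gap below 0.008 m))); the robot touches nothing.
It fails at once if one of the other things on the bench is moved by more than 40 mm (distance of any of bearing, film_roll, hub from where it was at the start of the episode above 0.04 m).
Of link1, link2, link3 only 2 to 3 are there at a start; the rules pass over those that are not, and their reading is None.
At some moment in a run one of link1, link2, link3 may be knocked a few centimetres aside while the robot is not near it.
It also fails if it takes over 210 s, if anything falls off the work surface, if the arm or the gripper's body presses on something with over 40 N, if the wrist force passes 120 N, or if a joint passes its speed limit or range.

## Working session

There is one attempt and no reset: what is moved stays moved. The work goes in short steps, Python scripts to look and compute and a shell command to move; the robot and the scene stay as the last step left them, time stands still between calls to the robot, and variables do not carry over. Pictures are saved under pics/ and viewed, and the job is handed in when it is done.

```bash
ls; mkdir -p pics
cat > h.py <<'E'
import numpy as np, cv2
from station import r
def snap(name,fn):
    im=r.get_image(name); cv2.imwrite('pics/'+fn,cv2.cvtColor(im,cv2.COLOR_RGB2BGR)); return im
def proj(name,p):
    m=r.camera_model(name);K=np.array(m["camera_matrix"]);T=np.array(m["camera_from_world"])
    c=T[:3,:3]@np.asarray(p)+T[:3,3]; a,b=c[0]/-c[2],-c[1]/-c[2]
    s=1+m["k1"]*(a*a+b*b); return (K@np.array([a*s,b*s,1]))[:2]
def unproj(name,uv,z):
    m=r.camera_model(name);K=np.array(m["camera_matrix"]);T=np.array(m["camera_from_world"])
    d=np.linalg.solve(K,np.array([uv[0],uv[1],1.]))[:2]; s=d.copy()
    for _ in range(30): s=d/(1+m["k1"]*(s@s))
    ray=T[:3,:3].T@np.array([s[0],-s[1],-1]); o=-T[:3,:3].T@T[:3,3]
    return o+ray*(z-o[2])/ray[2]
E
python3 - <<'E'
from h import *
snap('scene','s0.png');snap('top','t0.png')
for n in('scene','top'):
  m=r.camera_model(n); print(n,m["k1"]); T=np.array(m["camera_from_world"]);print(-T[:3,:3].T@T[:3,3]);print(m["camera_matrix"])
print(r.get_obs())
E
```

```text
pics
scene -0.07241380743099689
[ 0.84811748 -0.56137227  0.99364923]
[[438.64845301   0.         281.15958061]
 [  0.         438.64845301 213.41327007]
 [  0.           0.           1.        ]]
top 0.03590839177298242
[ 0.38646312 -0.03437724  1.15787459]
[[477.11590459   0.         270.22650249]
 [  0.         477.11590459 207.99962146]
 [  0.           0.           1.        ]]
{'time': 0.1, 'joint_pos': array([ 1.21840692e+00,  3.51181354e-01,  1.65234380e+00,  1.04057376e-05,
        1.13911356e+00, -8.45958846e-02]), 'qvel': array([ 0.00018267, -0.00039157, -0.0016883 , -0.00070442, -0.00126979,
       -0.00012033]), 'joint_efforts': array([ 1.39774642e-03, -4.98033428e+01, -2.85704041e+01,  7.00737163e-02,
        2.39430286e-02, -2.12314040e-05]), 'position': array([0.14539665, 0.5301154 , 0.21816201]), 'orientation': array([-4.19368514e-01, -3.11323776e+00,  1.60073072e-03]), 'wrist_force': array([ 0.74999824,  1.40650048, -0.06752603]), 'wrist_torque': array([ 0.070424  , -0.03481124, -0.01306689]), 'opening': 0.09309943527115112}
```

View pics/s0.png

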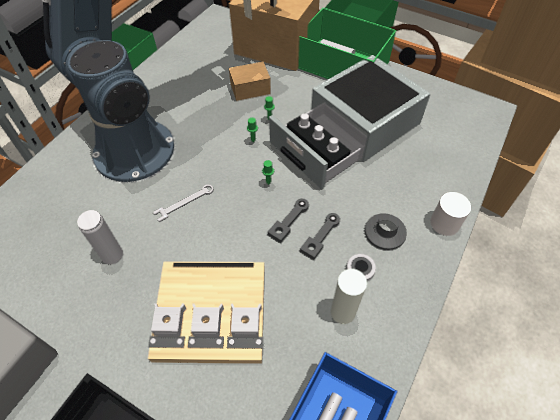

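View pics/t0.png

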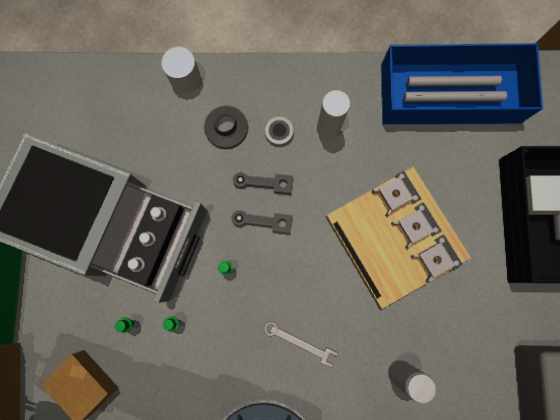

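Run:
```python
from h import *
for n in ['fork1_gap','fork2_gap','fork3_gap','link1_bar','link1_eye','pin1_head','drawer_front','bearing','film_roll','hub']:
  for c in ('top','scene'):
    L=r.spot_point(n,c)
    print(n,c,[(np.round(d['position'],4).tolist(),round(d['confidence'],2)) for d in L])
im=r.get_image('top')
im=cv2.cvtColor(im,cv2.COLOR_RGB2BGR)
a=cv2.resize(im[150:320,310:490],None,fx=4,fy=4,interpolation=cv2.INTER_CUBIC);cv2.imwrite('pics/c1.png',a[:600])
a=cv2.resize(im[160:310,90:310],None,fx=3.6,fy=3.6,interpolation=cv2.INTER_CUBIC);cv2.imwrite('pics/c2.png',a)
```

```text
fork1_gap top [([0.4508, -0.393, 0.0435], 0.83)]
fork1_gap scene [([0.4535, -0.3901, 0.0377], 0.91)]
fork2_gap top [([0.5222, -0.3455, 0.0402], 0.76), ([0.5245, -0.3492, 0.0858], 0.21)]
fork2_gap scene [([0.5266, -0.3445, 0.0437], 0.88)]
fork3_gap top [([0.6028, -0.3022, 0.0379], 0.69), ([0.6012, -0.3043, 0.0817], 0.68)]
fork3_gap scene [([0.6033, -0.3012, 0.0394], 0.94)]
link1_bar top [([0.5417, 0.0216, 0.0117], 0.89), ([0.7709, -0.0344, 0.0034], 0.57)]
link1_bar scene [([0.5423, 0.0209, 0.01], 0.97)]
link1_eye top [([0.5352, -0.0393, 0.01], 0.83), ([0.6008, -0.3043, 0.0382], 0.22)]
link1_eye scene [([0.5362, -0.0434, 0.009], 0.97), ([0.7677, -0.0331, -0.0027], 0.68)]
pin1_head top [([0.5481, 0.2451, 0.0872], 0.53), ([0.5244, -0.3478, 0.0861], 0.38)]
pin1_head scene [([0.5519, 0.2439, 0.0823], 0.59)]
drawer_front top [([0.46, 0.1838, 0.0722], 0.86), ([0.5406, 0.0193, 0.0141], 0.28)]
drawer_front scene [([0.4601, 0.1874, 0.074], 0.96)]
bearing top [([0.7736, -0.0342, 0.0], 0.78), ([0.5306, -0.0382, 0.0075], 0.54)]
bearing scene [([0.7669, -0.0308, 0.0001], 0.81)]
film_roll top [([0.777, -0.154, 0.0016], 0.72)]
film_roll scene [([0.781, -0.1554, -0.0019], 0.57)]
hub top [([0.7798, 0.1037, -0.0037], 0.58), ([0.4579, 0.187, 0.0702], 0.54)]
hub scene [([0.4524, -0.3919, 0.0367], 0.28)]
```

View pics/c1.png

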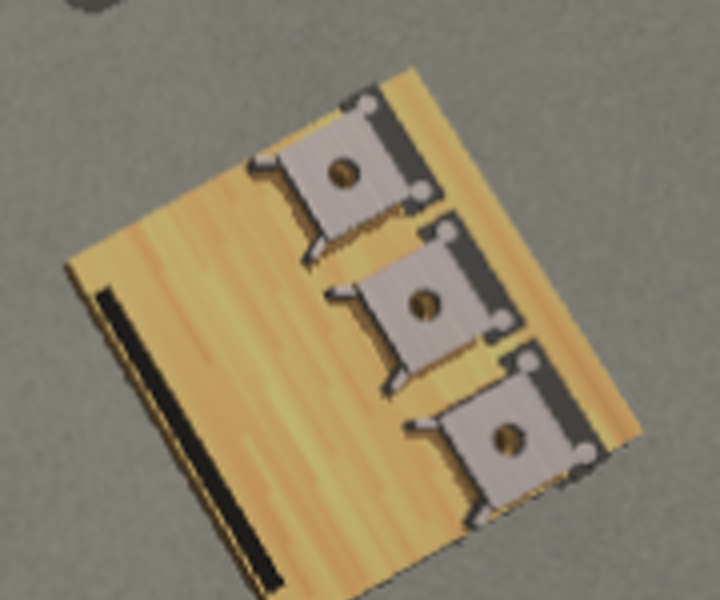

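View pics/c2.png

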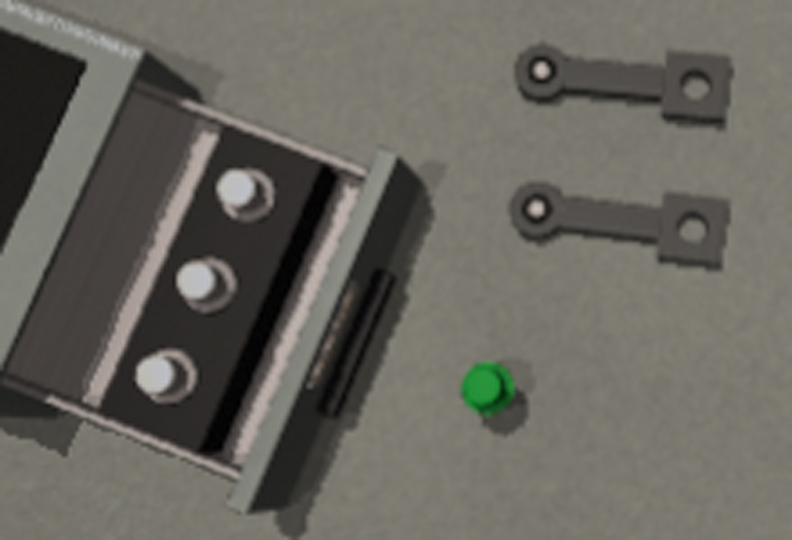

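Run:
```python
from h import *
im=cv2.cvtColor(r.get_image('scene'),cv2.COLOR_RGB2BGR)
cv2.imwrite('pics/c3.png',cv2.resize(im[255:365,140:270],None,fx=5,fy=5,interpolation=cv2.INTER_CUBIC))
cv2.imwrite('pics/c4.png',cv2.resize(im[85:265,230:420],None,fx=3.3,fy=3.3,interpolation=cv2.INTER_CUBIC))
for n,p,z in [('f3',(396,193.5),.063),('f2',(416,226),.063),('f1',(437.2,260),.063),('p1',(156.4,212),.101),('p2',(146,238.5),.101),('p3',(133.5,264),.101),
 ('eA',(283,183.6),.018),('bA',(240,179.4),.018),('eB',(282.2,223.3),.018),('bB',(238.9,218),.018)]:
  w=unproj('top',p,z); print(n,np.round(w,4),np.round(proj('scene',w),1))
```

```text
f3 [ 0.6006 -0.3034  0.063 ] [243.4 318.8]
f2 [ 0.525  -0.3462  0.063 ] [204.3 318.5]
f1 [ 0.448  -0.3902  0.063 ] [164.6 318.2]
p1 [0.5483 0.2431 0.101 ] [332.5 140.1]
p2 [0.4885 0.2635 0.101 ] [316.6 127.9]
p3 [0.4319 0.2881 0.101 ] [303.1 115.7]
eA [ 0.6328 -0.0416  0.018 ] [310.3 245.9]
bA [0.6428 0.0636 0.018 ] [332.  217.6]
eB [ 0.5351 -0.0401  0.018 ] [277.5 229.4]
bB [0.5474 0.0645 0.018 ] [300.6 202.9]
```

View pics/c3.png

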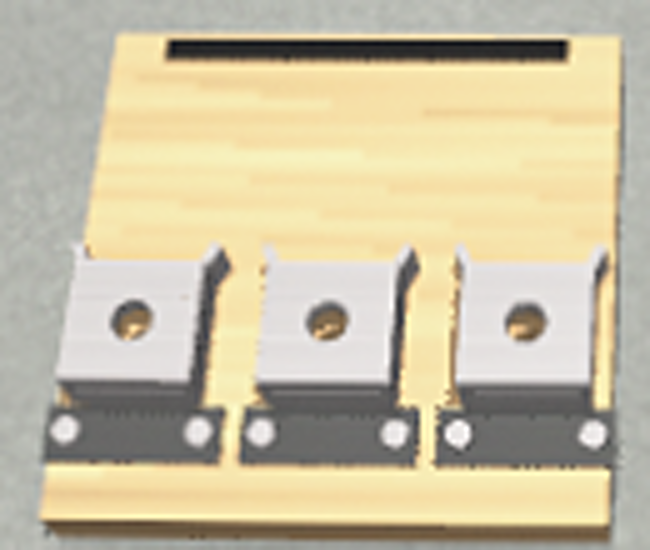

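View pics/c4.png

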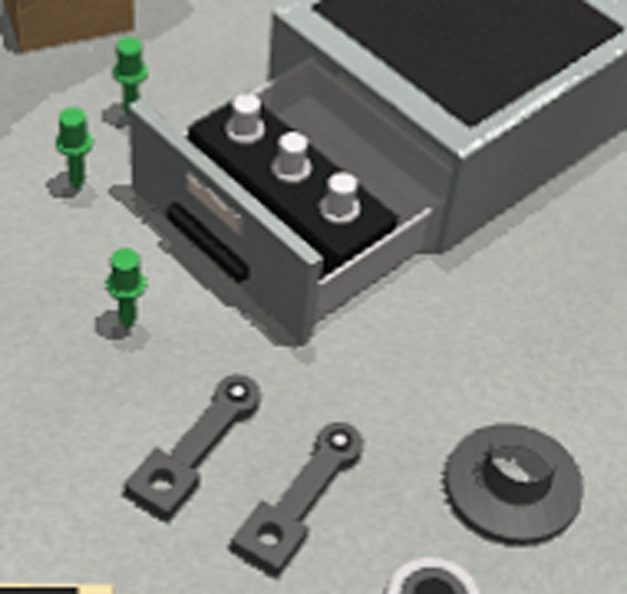

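```bash
cat >> h.py <<'E'
from scipy.spatial.transform import Rotation as Rn
def plan(p,yaw=None):
    """delta to world TCP p with tool x-axis heading (deg, world) = yaw; tool down"""
    o=r.get_obs(); R=Rn.from_rotvec(o['orientation']).as_matrix(); q=o['position']
    cur=np.degrees(np.arctan2(R[1,0],R[0,0]))
    print('t',round(o['time'],2),'pos',np.round(q,4),'yawx %.2f'%cur,'tilt zax',np.round(R[:2,2],4),'F',np.round(o['wrist_force'],1),'op %.4f'%o['opening'],'q',np.round(o['joint_pos'],2))
    if yaw is None: yaw=cur
    d=(cur-yaw+180)%360-180   # turn about tool z (down): positive reduces world heading
    c,s=np.cos(np.radians(yaw)),np.sin(np.radians(yaw))
    Rt=np.array([[c,s,0],[s,-c,0],[0,0,-1.]]).T.reshape(3,3)
    Rt=np.array([[c,s,0],[s,-c,0],[0,0,-1.]]) # columns: x=(c,s,0), y=(s,-c,0), z=(0,0,-1)
    e=Rn.from_matrix(R.T@Rt).as_rotvec(degrees=True)
    print('  first turn rotvec deg',np.round(e,2),'then shift cm',np.round(Rt.T@(np.asarray(p)-q)*100,2),'| shift now',np.round(R.T@(np.asarray(p)-q)*100,2))
E
python3 - <<'E'
from h import *
S={'f1':((437.2,260),(166.4,319.2),.063),'f2':((416,226),(205.4,319.2),.063),'f3':((396,193.5),(245,319.2),.063),
'eA':((283,183.6),(311.8,246.8),.018),'bA':((240,179.4),(332.7,218),.018),'eB':((282.2,223.3),(279.1,230.5),.018),'bB':((238.9,218),(301.8,203.5),.018),
'p1':((156.4,212),(230+343/3.3,85+182/3.3),.101),'p2':((146,238.5),(230+293/3.3,85+142/3.3),.101),'p3':((133.5,264),(230+246/3.3,85+104/3.3),.101)}
P={}
for k,(a,b,z) in S.items():
  A=unproj('top',a,z);B=unproj('scene',b,z);P[k]=(A+B)/2;print(k,np.round(A[:2],4),np.round(B[:2],4),np.round(P[k][:2],4))
for l in 'AB':
  d=P['e'+l]-P['b'+l];print(l,np.linalg.norm(d),np.degrees(np.arctan2(d[1],d[0])),'bar',P['b'+l]+d*45/105)
d=P['f3']-P['f1'];print(np.linalg.norm(d),np.degrees(np.arctan2(d[1],d[0]))-90)
plan([0.54,0.02,0.1],-97)
E
```

```text
f1 [ 0.448  -0.3902] [ 0.4528 -0.3901] [ 0.4504 -0.3901]
f2 [ 0.525  -0.3462] [ 0.5281 -0.3463] [ 0.5266 -0.3462]
f3 [ 0.6006 -0.3034] [ 0.6042 -0.3024] [ 0.6024 -0.3029]
eA [ 0.6328 -0.0416] [ 0.6374 -0.0422] [ 0.6351 -0.0419]
bA [0.6428 0.0636] [0.6451 0.0635] [0.6439 0.0636]
eB [ 0.5351 -0.0401] [ 0.5404 -0.0411] [ 0.5378 -0.0406]
bB [0.5474 0.0645] [0.551  0.0644] [0.5492 0.0645]
p1 [0.5483 0.2431] [0.5519 0.2452] [0.5501 0.2441]
p2 [0.4885 0.2635] [0.494  0.2661] [0.4913 0.2648]
p3 [0.4319 0.2881] [0.4371 0.2873] [0.4345 0.2877]
A 0.10585579983216646 -94.79563366863849 bar [0.64015384 0.01835068 0.018     ]
B 0.10570379095129419 -96.21406117430972 bar [0.54432307 0.0194309  0.018     ]
0.17527994632733512 -60.14438962309046
t 1.2 pos [0.1455 0.5304 0.2186] yawx 164.66 tilt zax [0. 0.] F [ 0.2 -0.4 -0.3] op 0.0929 q [ 1.22  0.35  1.65 -0.    1.14 -0.08]
  first turn rotvec deg [ -0.     0.   -98.34] then shift cm [ 45.85 -45.37  11.86] | shift now [-51.55 -38.78  11.86]
```

```bash
python3 -m handwheel '[[0,0,0,0,0,8.06,0.5],[0,0,0,0,0,8.06,0.5],[0,0,0,0,0,8.06,0.5],[0,0,0,0,0,8.06,0.5],[0,0,0,0,0,8.06,0.5],[0,0,0,0,0,8.06,0.5],[0,0,0,0,0,8.06,0.5],[0,0,0,0,0,8.06,0.5]]' 40; python3 -m handwheel '[[0,0,0,0,0,8.06,0.5],[0,0,0,0,0,8.06,0.5],[0,0,0,0,0,0,0.5]]'
python3 - <<'E'
from h import *
plan([0.5443,0.0194,0.09],83.8)
E
```

```text
time: 2.0
position: [0.1455, 0.5304, 0.2187]
orientation: [-2.023, -2.404, -0.0]
wrist_force: [-0.2, -0.9, -0.3]
opening: 0.0471
time: 2.3
position: [0.1455, 0.5304, 0.2186]
orientation: [2.336, 2.101, -0.0]
wrist_force: [0.4, -0.5, 0.0]
opening: 0.0463
t 2.3 pos [0.1455 0.5304 0.2186] yawx 83.93 tilt zax [-0. -0.] F [ 0.4 -0.5  0. ] op 0.0463 q [1.22 0.35 1.65 0.   1.14 1.32]
  first turn rotvec deg [-0.    0.    0.13] then shift cm [-46.49  45.16  12.86] | shift now [-46.6   45.06  12.86]
```

```bash
python3 -m handwheel '[[-3.33,3.22,0,0,0,0,0.5],[-3.33,3.22,0,0,0,0,0.5],[-3.33,3.22,0,0,0,0,0.5],[-3.33,3.22,0,0,0,0,0.5],[-3.33,3.22,0,0,0,0,0.5],[-3.33,3.22,0,0,0,0,0.5],[-3.33,3.22,0,0,0,0,0.5]]'; python3 -m handwheel '[[-3.33,3.22,0,0,0,0,0.5],[-3.33,3.22,0,0,0,0,0.5],[-3.33,3.22,0,0,0,0,0.5],[-3.33,3.22,0,0,0,0,0.5],[-3.33,3.22,0,0,0,0,0.5],[-3.33,3.22,0,0,0,0,0.5],[-3.33,3.22,0,0,0,0,0.5],[0,0,0,0,0,0,0.5]]'
python3 - <<'E'
from h import *
plan([0.5443,0.0194,0.06],83.8)
snap('top','t1.png');snap('scene','s1.png')
q=r.get_obs()['position'];print(proj('top',q),proj('scene',q))
E
```

```text
time: 3.0
position: [0.3464, 0.2736, 0.2189]
orientation: [2.328, 2.109, 0.001]
wrist_force: [0.2, -0.3, 1.0]
opening: 0.0465
time: 3.8
position: [0.5479, 0.0163, 0.2184]
orientation: [2.332, 2.103, 0.0]
wrist_force: [-0.5, 0.3, 0.5]
opening: 0.0464
t 3.8 pos [0.5479 0.0163 0.2184] yawx 84.10 tilt zax [ 0.001  -0.0007] F [-0.5  0.3  0.5] op 0.0464 q [-0.05  0.35  1.66 -0.    1.14  0.05]
  first turn rotvec deg [0.06 0.04 0.3 ] then shift cm [ 0.27 -0.39 15.84] | shift now [ 0.29 -0.41 15.84]
[252.98037762 204.98135962] [293.54445379 166.13031923]
```

View pics/t1.png

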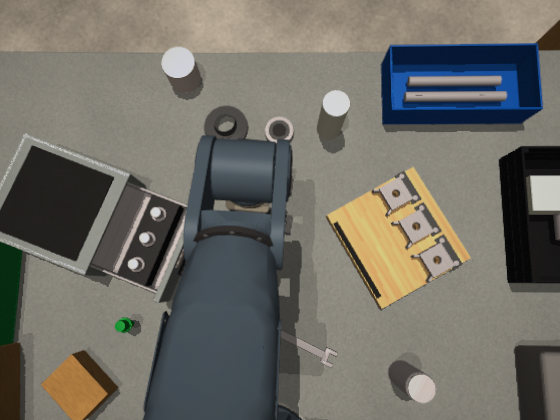

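View pics/s1.png

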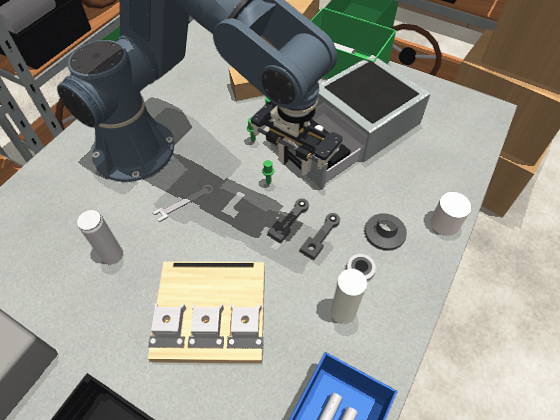

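```bash
python3 -m handwheel '[[0,0,4,0,0,0,0.5],[0,0,4,0,0,0,0.5],[0,0,4,0,0,0,0.5],[0,0,3.5,0,0,0,0.5],[0,0,0,0,0,0,0.5],[0,0,0,0,0,0,0.5]]'
python3 - <<'E'
from h import *
plan([0.5443,0.0194,0.004],83.8)
im=snap('scene','s2.png')
q=r.get_obs()['position'];print(proj('scene',q),proj('scene',[q[0],q[1],.018]))
cv2.imwrite('pics/c5.png',cv2.resize(cv2.cvtColor(im,cv2.COLOR_RGB2BGR)[130:260,220:370],None,fx=5,fy=4.6))
E
```

```text
time: 4.5
position: [0.5455, 0.0208, 0.0645]
orientation: [-2.331, -2.106, 0.0]
wrist_force: [-0.4, -0.4, 1.4]
opening: 0.0461
t 4.5 pos [0.5455 0.0208 0.0645] yawx 84.19 tilt zax [-0.0002  0.0001] F [-0.4 -0.4  1.4] op 0.0461 q [-0.05  0.55  1.78  0.    0.81  0.05]
  first turn rotvec deg [-0.01 -0.    0.39] then shift cm [-0.15 -0.11  6.05] | shift now [-0.15 -0.11  6.05]
[292.82732071 204.17770336] [292.49619183 214.39062973]
```

View pics/c5.png

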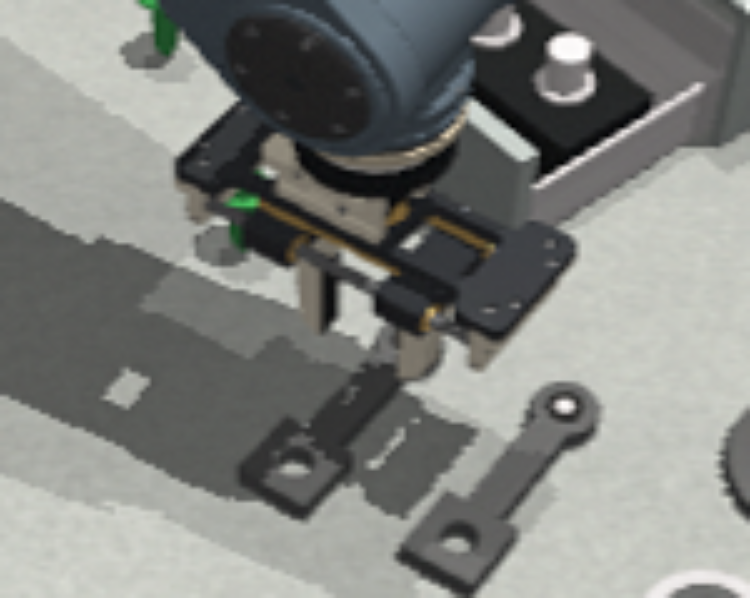

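Run:
```python
from h import *
# green pin top in t0, s0
a=unproj('top',(90+487/3.6,160+387/3.6),.10); print(a)
for z in (.08,.09,.10,.11):
  w=unproj('top',(225.2,267.2),z); print(z,w[:2],proj('scene',w))
print(230+125/3.3,85+257/3.3)
w=unproj('scene',(267.5,186),0);print(w)
```

```text
[0.42552556 0.08530755 0.1       ]
0.08 [0.42693115 0.0877616 ] [266.39248151 165.74844053]
0.09 [0.42655571 0.08662845] [265.94241566 163.57042321]
0.1 [0.42618027 0.08549531] [265.4857824  161.36053246]
0.11 [0.42580482 0.08436216] [265.02244242 159.11808994]
267.8787878787879 162.87878787878788
[0.4314866  0.08147352 0.        ]
```

```bash
python3 -m handwheel '[[-0.1,-0.1,2,0,0,0.4,0.5],[0,0,2,0,0,0,0.5],[0,0,1.5,0,0,0,0.5],[0,0,0.4,0,0,0,0.5],[0,0,0,0,0,0,0.5],[0,0,0,0,0,0,0.5]]'
python3 - <<'E'
from h import *
plan([0.5443,0.0194,0.004],83.8)
im=snap('scene','s3.png')
cv2.imwrite('pics/c6.png',cv2.resize(cv2.cvtColor(im,cv2.COLOR_RGB2BGR)[150:260,230:350],None,fx=5,fy=5))
E
```

```text
time: 5.15
position: [0.5451, 0.0191, 0.0056]
orientation: [2.34, 2.095, 0.002]
wrist_force: [0.7, 1.0, -0.3]
opening: 0.0467
t 5.15 pos [0.5451 0.0191 0.0056] yawx 83.66 tilt zax [ 0.0014 -0.0001] F [ 0.7  1.  -0.3] op 0.0467 q [-0.05  0.65  1.8   0.    0.69  0.06]
  first turn rotvec deg [ 0.08 -0.01 -0.14] then shift cm [ 0.02 -0.09  0.16] | shift now [ 0.02 -0.09  0.16]
```

View pics/c6.png

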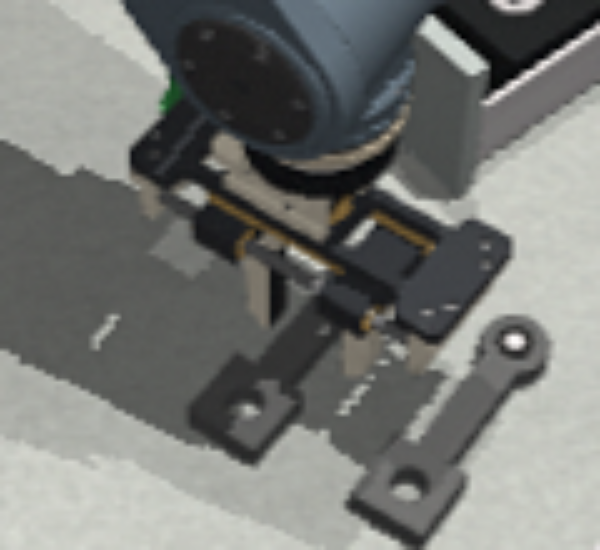

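```bash
python3 -m handwheel '[[0,0,0.1,0,0,0,0.2],[0,0,0,0,0,0,0],[0,0,0,0,0,0,0],[0,0,0,0,0,0,0],[0,0,0,0,0,0,0]]' 50
python3 - <<'E'
from h import *
plan([0.5443,0.0194,0.10])
E
```

```text
time: 5.7
position: [0.5443, 0.0191, 0.0037]
orientation: [-2.341, -2.095, 0.001]
wrist_force: [-2.4, 0.4, 3.9]
opening: 0.0215
t 5.7 pos [0.5443 0.0191 0.0037] yawx 83.65 tilt zax [-0.0005  0.    ] F [-2.4  0.4  3.9] op 0.0215 q [-0.05  0.65  1.8   0.    0.69  0.06]
  first turn rotvec deg [-0.03  0.   -0.  ] then shift cm [ 0.03 -0.   -9.63] | shift now [ 0.03 -0.01 -9.63]
```

```bash
python3 -m handwheel '[[0,0,-3,0,0,0,0],[0,0,-3.5,0,0,0,0],[0,0,-3.5,0,0,0,0],[0,0,0,0,0,-7.25,0],[0,0,0,0,0,-7.25,0],[0,0,0,0,0,-7.25,0],[0,0,0,0,0,-7.25,0],[0,0,0,0,0,-7.25,0]]'
python3 - <<'E'
from h import *
plan([0.3829,-0.2732,0.10],120)
im=snap('scene','s4.png')
E
```

```text
time: 6.5
position: [0.5442, 0.0191, 0.1032]
orientation: [-1.566, -2.723, 0.001]
wrist_force: [-0.8, 0.2, -3.7]
opening: 0.0216
t 6.5 pos [0.5442 0.0191 0.1032] yawx 120.21 tilt zax [-0.0008  0.    ] F [-0.8  0.2 -3.7] op 0.0216 q [-0.05  0.49  1.77 -0.    0.89 -0.58]
  first turn rotvec deg [-0.04 -0.02  0.21] then shift cm [-17.25 -28.58   0.32] | shift now [-17.15 -28.65   0.33]
```

View pics/s4.png

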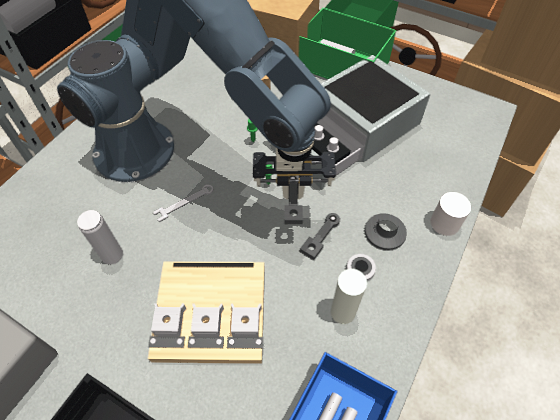

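```bash
python3 -m handwheel '[[-2.14,-3.58,0,0,0,0.2,0],[-2.14,-3.58,0,0,0,0,0],[-2.14,-3.58,0,0,0,0,0],[-2.14,-3.58,0,0,0,0,0],[-2.14,-3.58,0,0,0,0,0],[-2.14,-3.58,0,0,0,0,0],[-2.14,-3.58,0,0,0,0,0],[-2.14,-3.58,0,0,0,0,0]]'
python3 -m handwheel '[[0,0,1,0,0,0,0],[0,0,2,0,0,0,0],[0,0,1,0,0,0,0],[0,0,0,0,0,0,0]]'
python3 - <<'E'
from h import *
plan([0.3829,-0.2732,0.0352],120)
for c in ('scene','top'):
  im=snap(c,'5%s.png'%c)
E
```

```text
time: 7.35
position: [0.3796, -0.2729, 0.1035]
orientation: [-1.581, -2.714, 0.0]
wrist_force: [0.9, -0.8, -4.0]
opening: 0.0216
time: 7.75
position: [0.3802, -0.2706, 0.0623]
orientation: [-1.577, -2.714, -0.001]
wrist_force: [-0.2, 0.7, -2.9]
opening: 0.0217
t 7.75 pos [ 0.3802 -0.2706  0.0623] yawx 119.66 tilt zax [-0.0023  0.002 ] F [-0.2  0.7 -2.9] op 0.0217 q [-0.72  0.45  1.98  0.    0.71 -1.24]
  first turn rotvec deg [-0.05 -0.17 -0.33] then shift cm [-0.37  0.1   2.71] | shift now [-0.37  0.11  2.71]
```

View pics/5scene.png

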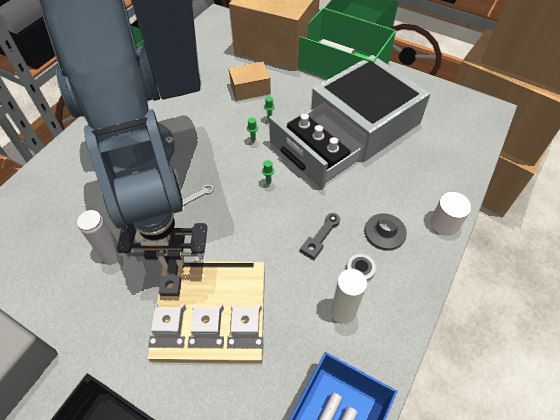

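View pics/5top.png

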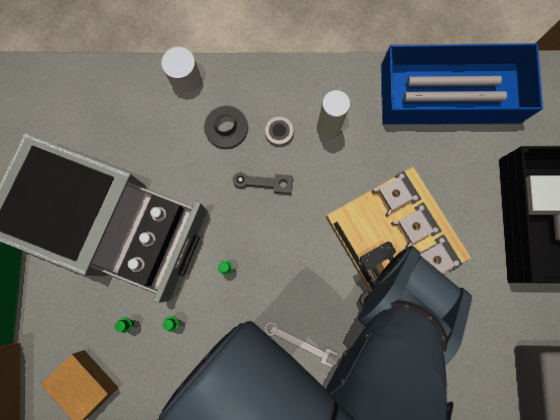

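Run:
```python
from h import *
print(unproj('scene',(108,256),0), unproj('scene',(91,220),.11),unproj('scene',(91,220),.1), unproj('scene',(91,220),.12))
for z in(.09,.1,.11,.12,.17): w=unproj('top',(421,388),z);print(z,w,proj('scene',w))
im=cv2.cvtColor(r.get_image('scene'),cv2.COLOR_RGB2BGR)
cv2.imwrite('pics/c7.png',cv2.resize(im[200:350,70:270],None,fx=4,fy=4,interpolation=cv2.INTER_CUBIC))
```

```text
[ 1.87541524e-01 -3.19628141e-01  1.11022302e-16] [ 0.15521586 -0.2921698   0.11      ] [ 0.1473745  -0.28912331  0.1       ] [ 0.16305723 -0.29521628  0.12      ]
0.09 [ 0.17790621 -0.33352403  0.09      ] [ 89.0127565  240.81332366]
0.1 [ 0.17985922 -0.3307227   0.1       ] [ 88.89243395 238.18019925]
0.11 [ 0.18181223 -0.32792137  0.11      ] [ 88.77143368 235.50858585]
0.12 [ 0.18376524 -0.32512005  0.12      ] [ 88.64976636 232.79767951]
0.17 [ 0.19353029 -0.3111134   0.17      ] [ 88.03188047 218.62410139]
```

View pics/c7.png

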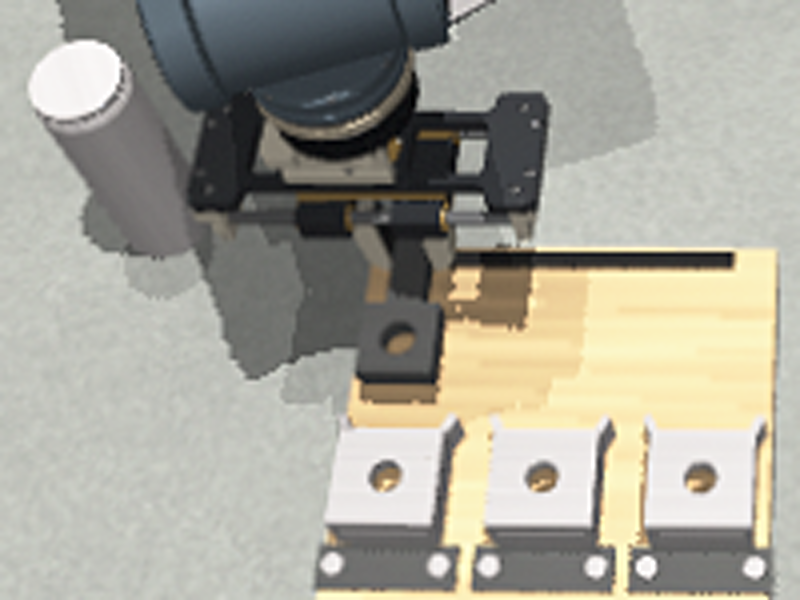

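Run:
```python
from h import *
e=unproj('scene',(169.75,285),.0766);f=unproj('scene',(166.4,319.2),.063);q=r.get_obs()['position']
u=np.array([.5,-.866]);v=np.array([.866,.5])
print(e,'eye rel fork u,v',(e-f)[:2]@u,(e-f)[:2]@v,'tcp rel eye',(q-e)[:2]@u,(q-e)[:2]@v)
plan([0.3829,-0.2732,0.0352],120)
```

```text
[ 0.41477835 -0.32345275  0.0766    ] eye rel fork u,v -0.07669838541682199 0.00035311402290944677 tcp rel eye -0.06185093137232444 -0.003086820521173598
t 7.9 pos [ 0.3812 -0.2714  0.0641] yawx 119.72 tilt zax [ 0.0004 -0.0004] F [ 0.7  0.3 -3.6] op 0.0215 q [-0.72  0.44  1.98  0.    0.71 -1.24]
  first turn rotvec deg [ 0.01  0.03 -0.28] then shift cm [-0.24  0.06  2.89] | shift now [-0.24  0.06  2.89]
```

```bash
python3 -m handwheel '[[0,0.03,1.2,0,0,-0.3,0],[0,0,1.2,0,0,0,0],[0,0,0.45,0,0,0,0],[0,0,0,0,0,0,0],[0,0,0,0,0,0,0]]'
python3 - <<'E'
from h import *
plan([0.3829,-0.2732,0.0352],120)
E
```

```text
time: 8.4
position: [0.3809, -0.2714, 0.0349]
orientation: [-1.571, -2.72, -0.0]
wrist_force: [-0.7, -0.2, -3.9]
opening: 0.0214
t 8.4 pos [ 0.3809 -0.2714  0.0349] yawx 120.00 tilt zax [-0.0003  0.0002] F [-0.7 -0.2 -3.9] op 0.0214 q [-0.72  0.5   1.99 -0.    0.65 -1.24]
  first turn rotvec deg [-0.01 -0.02  0.  ] then shift cm [-0.26  0.08 -0.03] | shift now [-0.26  0.08 -0.03]
```

```bash
python3 -m handwheel '[[-1.5,0,0,0,0,0,0],[-1.5,0,0,0,0,0,0],[-1.5,0,0,0,0,0,0],[-0.5,0,0,0,0,0,0],[0,0,0,0,0,0,0],[0,0,0,0,0,0,0]]'
python3 - <<'E'
from h import *
plan([0.3829,-0.2732,0.0352],120)
im=cv2.cvtColor(r.get_image('scene'),cv2.COLOR_RGB2BGR)
cv2.imwrite('pics/c8.png',cv2.resize(im[220:350,100:270],None,fx=4,fy=4,interpolation=cv2.INTER_CUBIC))
E
```

```text
time: 9.0
position: [0.4055, -0.3141, 0.035]
orientation: [-1.57, -2.72, -0.0]
wrist_force: [-0.2, 0.8, -3.0]
opening: 0.0213
t 9.0 pos [ 0.4055 -0.3141  0.035 ] yawx 120.01 tilt zax [-0.0007  0.0006] F [-0.2  0.8 -3. ] op 0.0213 q [-0.75  0.56  1.88  0.    0.71 -1.27]
  first turn rotvec deg [-0.01 -0.05  0.01] then shift cm [ 4.67  0.09 -0.02] | shift now [ 4.67  0.09 -0.02]
```

View pics/c8.png

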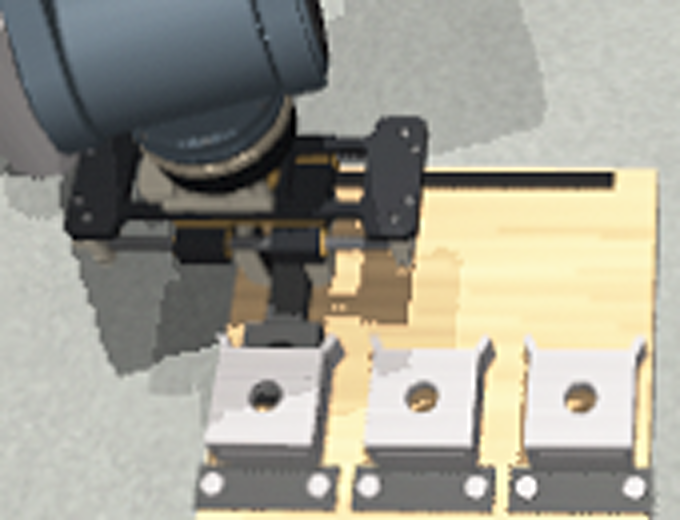

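```bash
python3 -m handwheel '[[-0.8,0,0,0,0,0,0],[-0.8,0,0,0,0,0,0],[-0.5,0,0,0,0,0,0],[-0.3,0,0,0,0,0,0],[0,0,0,0,0,0,0]]'
python3 -m handwheel '[[-0.3,0,0,0,0,0,0],[0,0,0,0,0,0,0]]'
python3 - <<'E'
from h import *
plan([0.4204,-.3381,0.0352],120)
E
```

```text
time: 9.55
position: [0.4181, -0.3358, 0.0351]
orientation: [1.571, 2.721, -0.0]
wrist_force: [-0.1, 0.1, -3.5]
opening: 0.0213
time: 9.75
position: [0.4196, -0.3383, 0.0352]
orientation: [1.571, 2.721, -0.0]
wrist_force: [0.3, 1.2, -3.0]
opening: 0.0212
t 9.75 pos [ 0.4196 -0.3383  0.0352] yawx 120.01 tilt zax [ 0.0002 -0.0002] F [ 0.3  1.2 -3. ] op 0.0212 q [-0.76  0.59  1.81 -0.    0.74 -1.29]
  first turn rotvec deg [0.   0.01 0.01] then shift cm [-0.02  0.08 -0.  ] | shift now [-0.02  0.08 -0.  ]
```

```bash
python3 -m handwheel '[[-0.15,0,0,0,0,0,0],[0,0,0,0,0,0,0]]'
python3 -m handwheel '[[-0.15,0,0,0,0,0,0],[0,0,0,0,0,0,0]]'
python3 -m handwheel '[[-0.15,0,0,0,0,0,0],[0,0,0,0,0,0,0]]'
```

```text
time: 9.95
position: [0.4198, -0.3387, 0.0349]
orientation: [-1.57, -2.719, -0.001]
wrist_force: [-1.3, 4.5, -3.1]
opening: 0.0213
time: 10.15
position: [0.4197, -0.3387, 0.0345]
orientation: [-1.568, -2.716, -0.003]
wrist_force: [-4.3, 10.8, -0.6]
opening: 0.0211
time: 10.35
position: [0.4197, -0.3387, 0.0342]
orientation: [-1.567, -2.714, -0.005]
wrist_force: [-6.7, 17.3, 4.0]
opening: 0.0217
```

```bash
python3 -m handwheel '[[0.4,0,0,0,0,0,0],[0,0,0.12,0,0,0,0],[0,0,0,0,0,0,0.25],[0,0,0,0,0,0,0.5],[0,0,0,0,0,0,0.5]]'
python3 - <<'E'
from h import *
plan([0.4204,-.3381,0.0352],120)
E
python3 -m handwheel '[[0,0,-2,0,0,0,0.5],[0,0,-4,0,0,0,0.5],[0,0,-5,0,0,0,0.5],[0,0,-5,0,0,0,0.5],[0,0,0,0,0,0,0.5]]'
python3 - <<'E'
from h import *
plan([0.4351,.2877,.2],69)
im=cv2.cvtColor(r.get_image('scene'),cv2.COLOR_RGB2BGR)
cv2.imwrite('pics/c9.png',cv2.resize(im[240:370,120:270],None,fx=4.6,fy=4.6,interpolation=cv2.INTER_CUBIC))
E
```

```text
time: 10.85
position: [0.4201, -0.3391, 0.0343]
orientation: [1.57, 2.72, -0.001]
wrist_force: [0.1, -0.8, 0.5]
opening: 0.0347
t 10.85 pos [ 0.4201 -0.3391  0.0343] yawx 120.00 tilt zax [ 0.0008 -0.0009] F [ 0.1 -0.8  0.5] op 0.0347 q [-0.77  0.59  1.81 -0.    0.74 -1.29]
  first turn rotvec deg [ 0.02  0.07 -0.  ] then shift cm [ 0.07  0.08 -0.09] | shift now [ 0.07  0.08 -0.09]
time: 11.35
position: [0.422, -0.3407, 0.2005]
orientation: [1.565, 2.711, -0.004]
wrist_force: [0.8, 0.1, -1.7]
opening: 0.0465
t 11.35 pos [ 0.422  -0.3407  0.2005] yawx 120.01 tilt zax [ 0.0081 -0.0078] F [ 0.8  0.1 -1.7] op 0.0465 q [-0.77  0.35  1.7  -0.    1.08 -1.29]
  first turn rotvec deg [ 0.44  0.5  51.01] then shift cm [ 5.914e+01 -2.130e+01  5.000e-02] | shift now [53.76 32.56 -0.43]
```

View pics/c9.png

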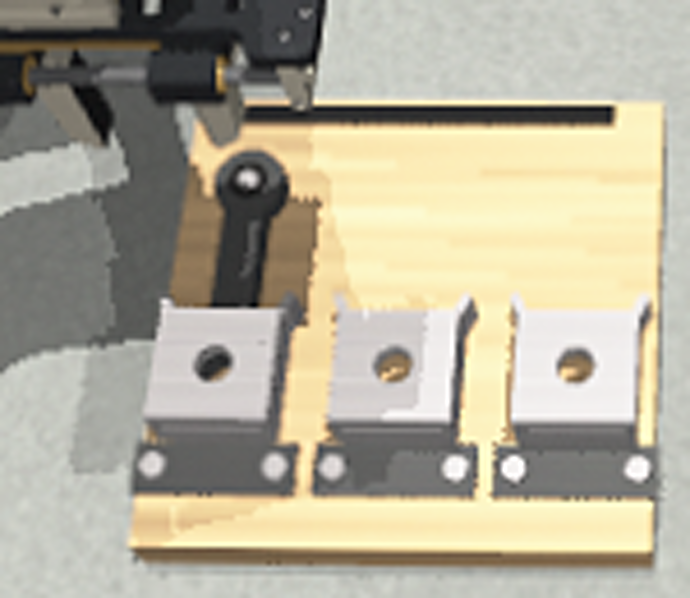

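```bash
python3 -m handwheel '[[0,0,0,0,0,7,0.5],[0,0,0,0,0,7,0.5],[0,0,0,0,0,7,0.5],[0,0,0,0,0,7,0.5],[0,0,0,0,0,6.8,0.5],[0,0,0,0,0,0,0.5]]'
python3 - <<'E'
from h import *
plan([0.6402,.0184,.1],85.2)
E
```

```text
time: 12.0
position: [0.4193, -0.3383, 0.1926]
orientation: [-2.313, -2.123, 0.0]
wrist_force: [-1.1, -0.0, -0.3]
opening: 0.0464
t 12.0 pos [ 0.4193 -0.3383  0.1926] yawx 85.10 tilt zax [-0.0014  0.0013] F [-1.1 -0.  -0.3] op 0.0464 q [-0.77  0.36  1.71 -0.    1.08 -0.68]
  first turn rotvec deg [-0.09 -0.07 -0.1 ] then shift cm [37.39 19.02  9.26] | shift now [37.41 18.97  9.27]
```

```bash
python3 -m handwheel '[[3.74,1.9,0,0,0,0,0.5],[3.74,1.9,0,0,0,0,0.5],[3.74,1.9,0,0,0,0,0.5],[3.74,1.9,0,0,0,0,0.5],[3.74,1.9,0,0,0,0,0.5],[3.74,1.9,0,0,0,0,0.5],[3.74,1.9,0,0,0,0,0.5],[3.74,1.9,0,0,0,0,0.5]]'
python3 -m handwheel '[[3.74,1.9,2,0,0,0,0.5],[3.74,1.9,3,0,0,0,0.5],[0,0,4,0,0,0,0.5],[0,0,3,0,0,0,0.5],[0,0,0,0,0,0,0.5],[0,0,0,0,0,0,0.5]]'
python3 - <<'E'
from h import *
plan([0.6402,.0184,.004],85.2)
im=cv2.cvtColor(r.get_image('scene'),cv2.COLOR_RGB2BGR)
cv2.imwrite('pics/c10.png',cv2.resize(im[150:290,230:410],None,fx=4,fy=4,interpolation=cv2.INTER_CUBIC))
E
```

```text
time: 12.8
position: [0.5966, -0.0514, 0.193]
orientation: [-2.307, -2.131, 0.001]
wrist_force: [0.5, -0.3, 0.5]
opening: 0.0463
time: 13.4
position: [0.6396, 0.017, 0.0749]
orientation: [-2.31, -2.128, 0.001]
wrist_force: [0.1, 0.7, 1.0]
opening: 0.0465
t 13.4 pos [0.6396 0.017  0.0749] yawx 85.31 tilt zax [-0.0007  0.    ] F [0.1 0.7 1. ] op 0.0465 q [-0.05  0.68  1.51 -0.    0.95  0.04]
  first turn rotvec deg [-0.04  0.    0.11] then shift cm [0.14 0.05 7.09] | shift now [0.14 0.05 7.09]
```

View pics/c10.png

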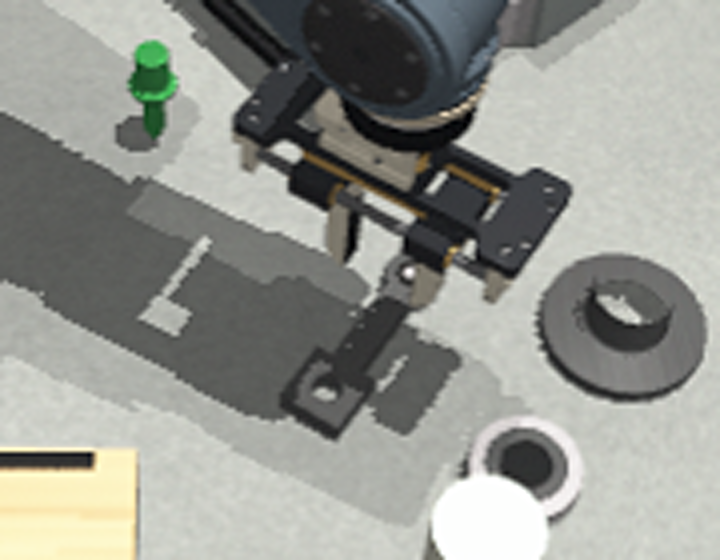

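```bash
python3 -m handwheel '[[0.1,0.05,3,0,0,0,0.5],[0,0,2,0,0,0,0.5],[0,0,1.6,0,0,0,0.5],[0,0,0.5,0,0,0,0.5],[0,0,0,0,0,0,0.5]]'
python3 -m handwheel '[[0,0,0,0,0,0,0.2],[0,0,0,0,0,0,0],[0,0,0,0,0,0,0],[0,0,0,0,0,0,0]]'
python3 - <<'E'
from h import *
plan([0.6402,.0184,.004],85.2)
E
```

```text
time: 13.95
position: [0.6405, 0.018, 0.0043]
orientation: [2.312, 2.126, 0.001]
wrist_force: [-0.5, -0.5, -0.4]
opening: 0.0461
time: 14.35
position: [0.6403, 0.0182, 0.0044]
orientation: [2.312, 2.126, 0.0]
wrist_force: [-2.1, 0.2, 4.5]
opening: 0.0218
t 14.35 pos [0.6403 0.0182 0.0044] yawx 85.21 tilt zax [0.0003 0.    ] F [-2.1  0.2  4.5] op 0.0218 q [-0.04  0.78  1.53  0.    0.83  0.04]
  first turn rotvec deg [ 0.02 -0.    0.01] then shift cm [ 0.02 -0.02  0.04] | shift now [ 0.02 -0.02  0.04]
```

```bash
python3 -m handwheel '[[0,0,-3,0,0,0,0],[0,0,-4,0,0,0,0],[0,0,-4,0,0,0,0],[0,0,0,0,0,-7,0],[0,0,0,0,0,-7,0],[0,0,0,0,0,-7,0],[0,0,0,0,0,-7,0],[0,0,0,0,0,-6.8,0]]'
python3 - <<'E'
from h import *
plan([0.456,-.2254,.115],120)
E
```

```text
time: 15.15
position: [0.6399, 0.0182, 0.1135]
orientation: [-1.563, -2.724, 0.001]
wrist_force: [0.3, 0.2, -3.3]
opening: 0.0215
t 15.15 pos [0.6399 0.0182 0.1135] yawx 120.29 tilt zax [-0.0009  0.0001] F [ 0.3  0.2 -3.3] op 0.0215 q [-0.04  0.63  1.49  0.    1.03 -0.57]
  first turn rotvec deg [-0.04 -0.03  0.29] then shift cm [-11.9  -28.1   -0.15] | shift now [-11.76 -28.16  -0.13]
```

```bash
python3 -m handwheel '[[-1.47,-3.52,0,0,0,0.2,0],[-1.47,-3.52,0,0,0,0,0],[-1.47,-3.52,0,0,0,0,0],[-1.47,-3.52,0,0,0,0,0],[-1.47,-3.52,0,0,0,0,0],[-1.47,-3.52,0,0,0,0,0],[-1.47,-3.52,0,0,0,0,0],[-1.47,-3.52,0,0,0,0,0]]'
python3 -m handwheel '[[0,0,2,0,0,0,0],[0,0,2,0,0,0,0],[0,0,1,0,0,0,0],[0,0,0,0,0,0,0],[0,0,0,0,0,0,0]]'
python3 - <<'E'
from h import *
plan([0.456,-.2254,.0359],120)
im=cv2.cvtColor(r.get_image('scene'),cv2.COLOR_RGB2BGR)
cv2.imwrite('pics/c11.png',cv2.resize(im[220:350,110:290],None,fx=4.4,fy=4.4,interpolation=cv2.INTER_CUBIC))
E
```

```text
time: 15.95
position: [0.4532, -0.2249, 0.1138]
orientation: [-1.575, -2.718, -0.0]
wrist_force: [0.4, -0.1, -3.3]
opening: 0.0215
time: 16.45
position: [0.4548, -0.2239, 0.0642]
orientation: [1.575, 2.718, -0.0]
wrist_force: [0.6, -0.1, -3.5]
opening: 0.0215
t 16.45 pos [ 0.4548 -0.2239  0.0642] yawx 119.83 tilt zax [ 0.0001 -0.0001] F [ 0.6 -0.1 -3.5] op 0.0215 q [-0.55  0.5   1.88 -0.    0.76 -1.07]
  first turn rotvec deg [ 0.    0.01 -0.17] then shift cm [-0.2   0.03  2.83] | shift now [-0.19  0.03  2.83]
```

View pics/c11.png

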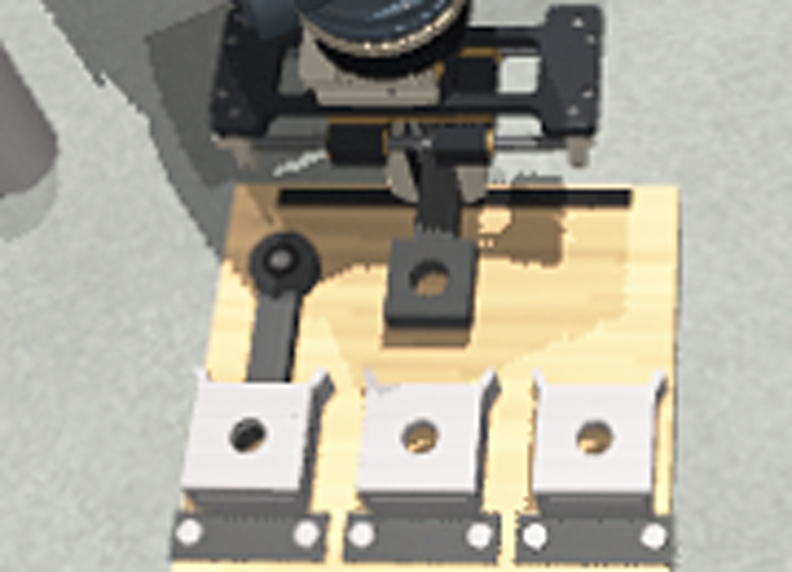

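```bash
python3 -m handwheel '[[0,0.03,1.2,0,0,-0.2,0],[0,0,1.2,0,0,0,0],[0,0,0.4,0,0,0,0],[0,0,0,0,0,0,0],[0,0,0,0,0,0,0]]'
python3 -m handwheel '[[-1.5,0,0,0,0,0,0],[-1.5,0,0,0,0,0,0],[-1.5,0,0,0,0,0,0],[-0.5,0,0,0,0,0,0],[0,0,0,0,0,0,0]]'
python3 - <<'E'
from h import *
plan([0.496,-.2947,.0359],120)
im=cv2.cvtColor(r.get_image('scene'),cv2.COLOR_RGB2BGR)
cv2.imwrite('pics/c12.png',cv2.resize(im[220:350,110:290],None,fx=4.4,fy=4.4,interpolation=cv2.INTER_CUBIC))
E
```

```text
time: 17.0
position: [0.4547, -0.2238, 0.0357]
orientation: [-1.571, -2.721, -0.0]
wrist_force: [0.2, -0.3, -2.5]
opening: 0.0213
time: 17.5
position: [0.4798, -0.2673, 0.0358]
orientation: [1.571, 2.72, -0.0]
wrist_force: [0.0, 0.4, -3.6]
opening: 0.0216
t 17.5 pos [ 0.4798 -0.2673  0.0358] yawx 119.98 tilt zax [ 0.0001 -0.0001] F [ 0.   0.4 -3.6] op 0.0216 q [-0.59  0.6   1.78  0.    0.76 -1.12]
  first turn rotvec deg [ 0.    0.01 -0.02] then shift cm [-3.18  0.04 -0.01] | shift now [-3.18  0.04 -0.01]
```

View pics/c12.png

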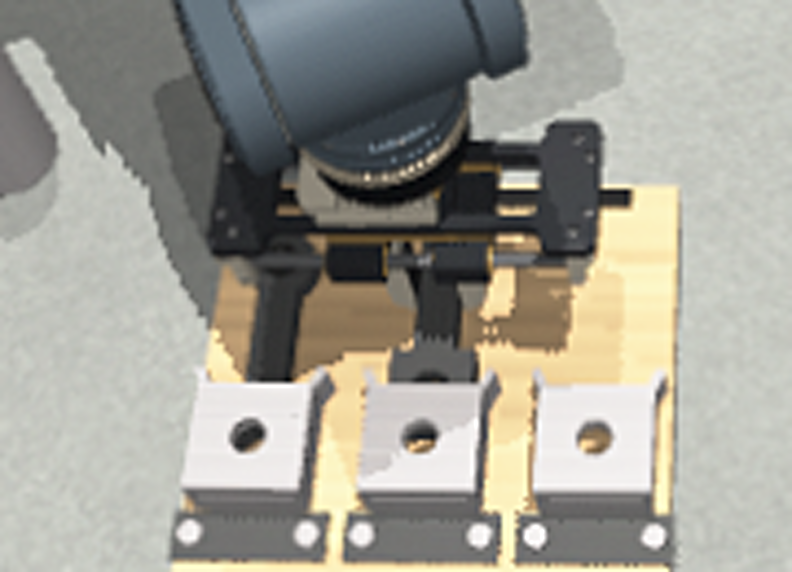

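```bash
python3 -m handwheel '[[-0.9,0,0,0,0,0,0],[-0.9,0,0,0,0,0,0],[-0.7,0,0,0,0,0,0],[-0.3,0,0,0,0,0,0],[0,0,0,0,0,0,0],[0,0,0,0,0,0,0]]'
python3 -m handwheel '[[-0.2,0,0,0,0,0,0],[0,0,0,0,0,0,0]]'
python3 -m handwheel '[[-0.2,0,0,0,0,0,0],[0,0,0,0,0,0,0]]'
python3 -m handwheel '[[-0.2,0,0,0,0,0,0],[0,0,0,0,0,0,0]]'
```

```text
time: 18.15
position: [0.4935, -0.2912, 0.0357]
orientation: [-1.57, -2.72, -0.0]
wrist_force: [0.3, -0.8, -3.2]
opening: 0.0217
time: 18.35
position: [0.4948, -0.2931, 0.0359]
orientation: [1.571, 2.721, -0.0]
wrist_force: [0.9, -0.4, -2.5]
opening: 0.0214
time: 18.55
position: [0.4957, -0.2948, 0.0358]
orientation: [-1.571, -2.721, -0.0]
wrist_force: [0.1, 0.7, -3.9]
opening: 0.0214
time: 18.75
position: [0.4957, -0.2949, 0.0353]
orientation: [-1.568, -2.717, -0.002]
wrist_force: [-2.4, 9.2, 0.3]
opening: 0.0213
```

```bash
python3 -m handwheel '[[0.2,0,0,0,0,0,0],[0,0,0.12,0,0,0,0],[0,0,0,0,0,0,0.25],[0,0,0,0,0,0,0.5],[0,0,0,0,0,0,0.5],[0,0,0,0,0,0,0.5]]'
python3 -m handwheel '[[0,0,-2,0,0,0,0.5],[0,0,-4,0,0,0,0.5],[0,0,-5,0,0,0,0.5],[0,0,-5,0,0,0,0.5],[0,0,-1,0,0,-7.8,0.5],[0,0,0,0,0,-7.8,0.5],[0,0,0,0,0,-7.8,0.5],[0,0,0,0,0,-7.8,0.5]]'
python3 -m handwheel '[[0,0,0,0,0,-7.8,0.5],[0,0,0,0,0,0,0.5]]'
python3 - <<'E'
from h import *
plan([0.5501,.2441,.075],159)
im=cv2.cvtColor(r.get_image('scene'),cv2.COLOR_RGB2BGR)
cv2.imwrite('pics/c13.png',cv2.resize(im[220:350,110:290],None,fx=4.4,fy=4.4,interpolation=cv2.INTER_CUBIC))
E
```

```text
time: 19.35
position: [0.4959, -0.295, 0.0348]
orientation: [1.57, 2.72, -0.0]
wrist_force: [-0.5, 0.6, -0.4]
opening: 0.0424
time: 20.15
position: [0.4957, -0.2949, 0.2049]
orientation: [0.773, 3.045, -0.0]
wrist_force: [-0.3, 0.2, -0.6]
opening: 0.0467
time: 20.35
position: [0.4957, -0.2949, 0.2047]
orientation: [0.569, 3.089, -0.0]
wrist_force: [0.0, 0.5, 0.2]
opening: 0.0466
t 20.35 pos [ 0.4957 -0.2949  0.2047] yawx 159.12 tilt zax [ 0.0001 -0.0001] F [0.  0.5 0.2] op 0.0466 q [-0.62  0.41  1.6  -0.    1.13 -1.82]
  first turn rotvec deg [-0.01  0.01  0.12] then shift cm [14.24 52.27 12.97] | shift now [14.13 52.3  12.97]
```

View pics/c13.png

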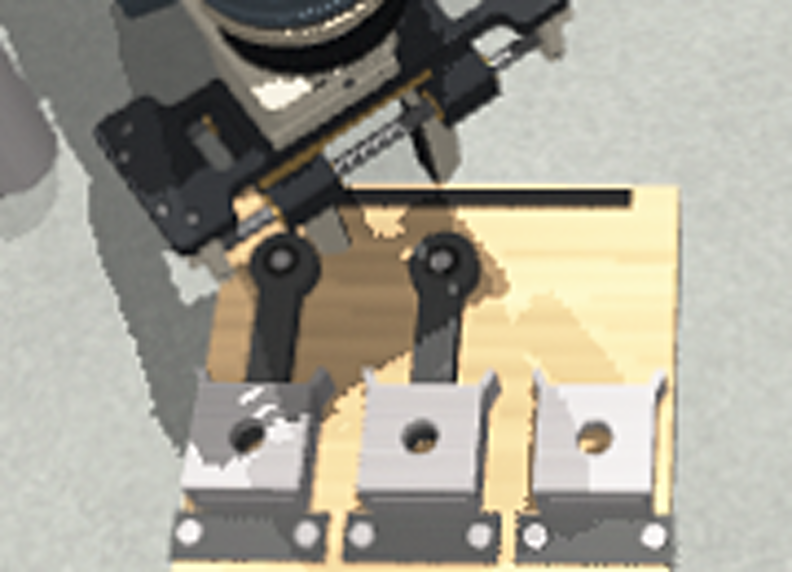

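```bash
python3 -m handwheel '[[1.18,4.36,0,0,0,0,0.5],[1.18,4.36,0,0,0,0,0.5],[1.18,4.36,0,0,0,0,0.5],[1.18,4.36,0,0,0,0,0.5],[1.18,4.36,0,0,0,0,0.5],[1.18,4.36,0,0,0,0,0.5],[1.18,4.36,0,0,0,0,0.5],[1.18,4.36,0,0,0,0,0.5]]'
python3 -m handwheel '[[1.18,4.36,0,0,0,0,0.5],[1.18,4.36,0,0,0,0,0.5],[1.18,4.36,0,0,0,0,0.5],[1.18,4.36,0,0,0,0,0.5],[0,0,3,0,0,0,0.5],[0,0,3,0,0,0,0.5],[0,0,0,0,0,0,0.5],[0,0,0,0,0,0,0.5]]'
python3 - <<'E'
from h import *
plan([0.5501,.2441,.075],159)
im=cv2.cvtColor(r.get_image('scene'),cv2.COLOR_RGB2BGR)
cv2.imwrite('pics/c14.png',cv2.resize(im[50:200,240:430],None,fx=4,fy=4,interpolation=cv2.INTER_CUBIC))
E
```

```text
time: 21.2
position: [0.5325, 0.0665, 0.2049]
orientation: [0.579, 3.087, 0.0]
wrist_force: [0.6, 0.1, -0.3]
opening: 0.0465
time: 22.0
position: [0.5511, 0.2443, 0.1452]
orientation: [-0.576, -3.088, 0.0]
wrist_force: [0.6, 0.0, -0.5]
opening: 0.0465
t 22.0 pos [0.5511 0.2443 0.1452] yawx 158.86 tilt zax [-0.0002 -0.0001] F [ 0.6  0.  -0.5] op 0.0465 q [ 0.34  0.53  1.58 -0.    1.04 -0.86]
  first turn rotvec deg [-0.01 -0.01 -0.14] then shift cm [ 0.09 -0.06  7.02] | shift now [ 0.09 -0.05  7.02]
```

View pics/c14.png

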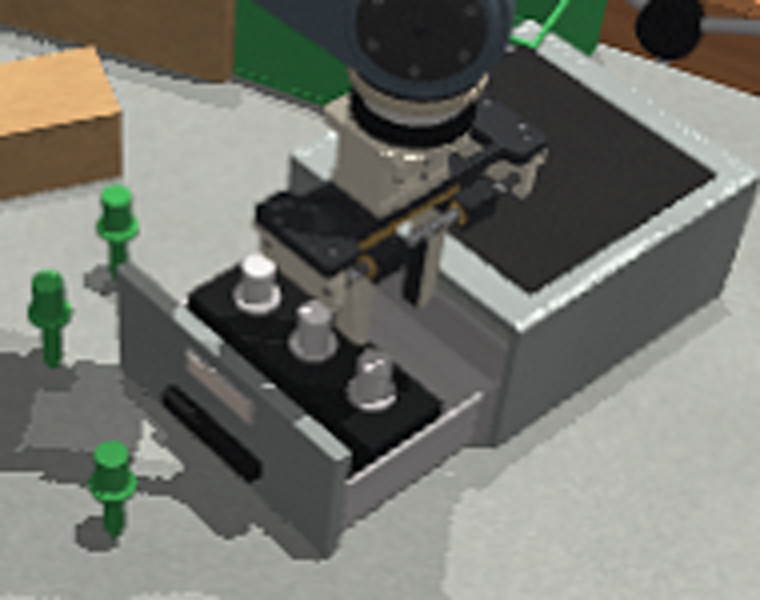

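```bash
python3 -m handwheel '[[0.08,-0.05,2,0,0,0,0.5],[0,0,1.5,0,0,0,0.5],[0,0,0,0,0,0,0.5],[0,0,0,0,0,0,0.5]]'
python3 - <<'E'
from h import *
plan([0.5501,.2441,.075],159)
im=cv2.cvtColor(r.get_image('scene'),cv2.COLOR_RGB2BGR)
print(proj('scene',r.get_obs()['position']),proj('scene',[.5501,.2441,.101]))
cv2.imwrite('pics/c15.png',cv2.resize(im[80:180,280:400],None,fx=6,fy=6,interpolation=cv2.INTER_CUBIC))
E
```

```text
time: 22.45
position: [0.5504, 0.2442, 0.1103]
orientation: [0.573, 3.088, 0.0]
wrist_force: [0.2, 0.2, 0.4]
opening: 0.0466
t 22.45 pos [0.5504 0.2442 0.1103] yawx 158.97 tilt zax [0.0005 0.0002] F [0.2 0.2 0.4] op 0.0466 q [ 0.34  0.57  1.6  -0.    0.97 -0.86]
  first turn rotvec deg [ 0.02  0.02 -0.03] then shift cm [ 0.02 -0.02  3.53] | shift now [ 0.03 -0.02  3.53]
[333.70238715 137.75832375] [333.20161846 140.16245594]
```

View pics/c15.png

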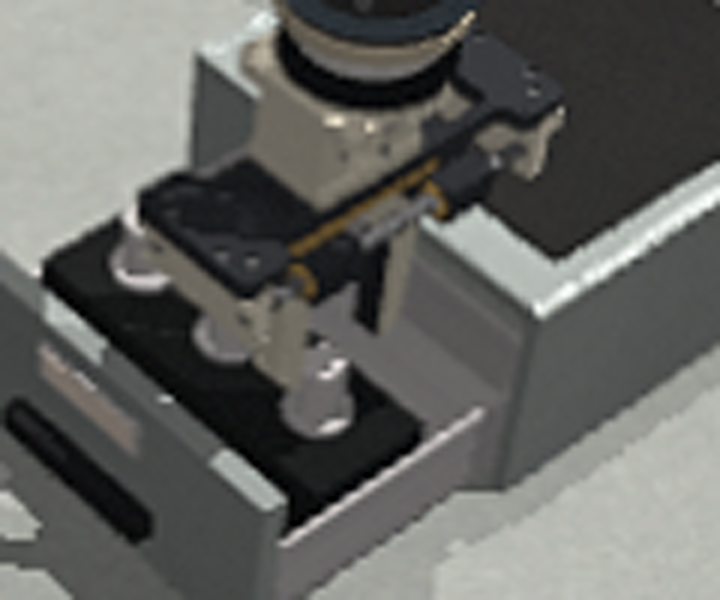

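```bash
python3 -m handwheel '[[0,0,0.8,0,0,0,0.5],[0,0,0.8,0,0,0,0.5],[0,0,0,0,0,0,0.5]]'; python3 -m handwheel '[[0,0,0.8,0,0,0,0.5],[0,0,0.8,0,0,0,0.5],[0,0,0.2,0,0,0,0.5],[0,0,0,0,0,0,0.5]]';python3 -m handwheel '[[0,0,0,0,0,0,0.2],[0,0,0,0,0,0,0],[0,0,0,0,0,0,0],[0,0,0,0,0,0,0],[0,0,0,0,0,0,0]]' 40
```

```text
time: 22.8
position: [0.5494, 0.244, 0.0924]
orientation: [-0.572, -3.087, 0.001]
wrist_force: [-0.7, 0.2, 0.7]
opening: 0.0461
time: 23.2
position: [0.5498, 0.2441, 0.0751]
orientation: [-0.572, -3.088, 0.001]
wrist_force: [-0.5, 0.0, 0.5]
opening: 0.0465
time: 23.7
position: [0.5502, 0.2443, 0.0759]
orientation: [0.572, 3.089, 0.0]
wrist_force: [-0.1, -0.3, 1.5]
opening: 0.0231
```

```bash
python3 -m handwheel '[[0,0,-1,0,0,0,0],[0,0,-2,0,0,0,0],[0,0,-3,0,0,0,0],[0,0,-4,0,0,0,0],[0,0,-3.5,0,0,0,0],[0,0,0,0,0,0,0]]'
python3 - <<'E'
from h import *
f2=np.array([.4957,-.2949])+.060*np.array([.5,-.866]); print(f2)
plan([f2[0],f2[1],.21],159)
im=cv2.cvtColor(r.get_image('scene'),cv2.COLOR_RGB2BGR)
cv2.imwrite('pics/c16.png',cv2.resize(im[20:200,240:440],None,fx=3.3,fy=3.3,interpolation=cv2.INTER_CUBIC))
E
```

```text
time: 24.3
position: [0.5519, 0.2448, 0.2163]
orientation: [0.571, 3.082, 0.006]
wrist_force: [-0.8, 0.3, -1.8]
opening: 0.0229
[ 0.5257  -0.34686]
t 24.3 pos [0.5519 0.2448 0.2163] yawx 159.01 tilt zax [0.0077 0.0026] F [-0.8  0.3 -1.8] op 0.0229 q [ 0.34  0.45  1.52 -0.    1.17 -0.86]
  first turn rotvec deg [0.29 0.36 0.01] then shift cm [-18.76 -56.18   0.63] | shift now [-18.75 -56.18   0.45]
```

View pics/c16.png

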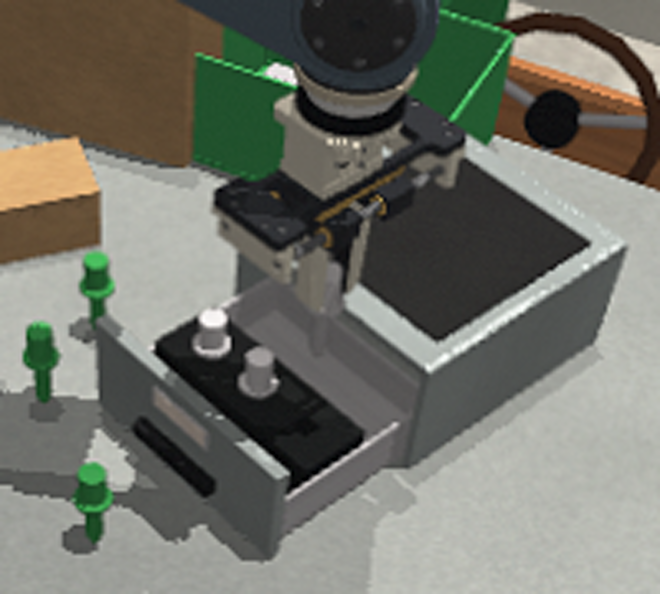

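```bash
python3 -m handwheel '[[-1.44,-4.32,0,0,0,0,0],[-1.44,-4.32,0,0,0,0,0],[-1.44,-4.32,0,0,0,0,0],[-1.44,-4.32,0,0,0,0,0],[-1.44,-4.32,0,0,0,0,0],[-1.44,-4.32,0,0,0,0,0],[-1.44,-4.32,0,0,0,0,0],[-1.44,-4.32,0,0,0,0,0]]'
python3 -m handwheel '[[-1.44,-4.32,0,0,0,0,0],[-1.44,-4.32,0,0,0,0,0],[-1.44,-4.32,0,0,0,0,0],[-1.44,-4.32,0,0,0,0,0],[-1.44,-4.32,0,0,0,0,0],[0,0,2,0,0,0,0],[0,0,2,0,0,0,0],[0,0,0,0,0,0,0]]'
python3 -m handwheel '[[0,0,1,0,0,0,0],[0,0,0,0,0,0,0],[0,0,0,0,0,0,0]]'
python3 - <<'E'
from h import *
plan([.5257,-.3469,.139],159)
im=cv2.cvtColor(r.get_image('scene'),cv2.COLOR_RGB2BGR)
cv2.imwrite('pics/c17.png',cv2.resize(im[220:350,110:290],None,fx=4.4,fy=4.4,interpolation=cv2.INTER_CUBIC))
im=cv2.cvtColor(r.get_image('top'),cv2.COLOR_RGB2BGR)
cv2.imwrite('pics/c18.png',im)
q=r.get_obs()['position']; print(proj('scene',q-[0,0,.066]),proj('scene',[.5257,-.3469,.063]))
E
```

```text
time: 25.15
position: [0.5326, -0.1214, 0.2095]
orientation: [-0.572, -3.087, -0.0]
wrist_force: [1.3, 0.1, -1.4]
opening: 0.0234
time: 25.95
position: [0.5217, -0.3462, 0.1667]
orientation: [-0.572, -3.083, -0.005]
wrist_force: [0.2, -0.3, -1.6]
opening: 0.023
time: 26.25
position: [0.5238, -0.347, 0.1611]
orientation: [0.572, 3.089, -0.0]
wrist_force: [1.4, 0.5, -1.2]
opening: 0.0234
t 26.25 pos [ 0.5238 -0.347   0.1611] yawx 159.03 tilt zax [ 0.0002 -0.0002] F [ 1.4  0.5 -1.2] op 0.0234 q [-0.66  0.55  1.49 -0.    1.1  -1.86]
  first turn rotvec deg [-0.01  0.02  0.03] then shift cm [-0.17  0.08  2.21] | shift now [-0.17  0.08  2.21]
[201.32389607 313.27513732] [204.34502491 318.91189265]
```

View pics/c17.png

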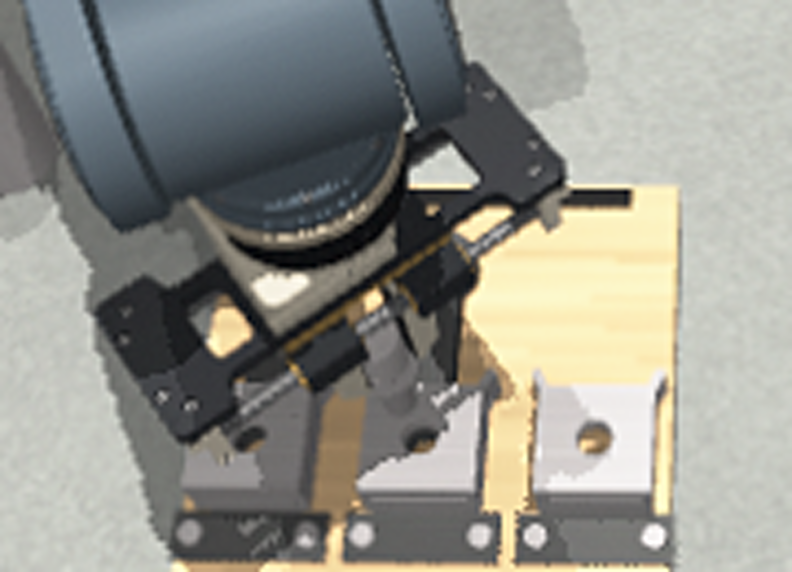

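View pics/c18.png

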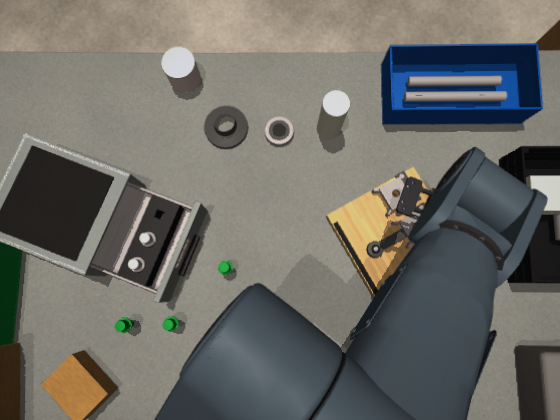

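```bash
python3 -m handwheel '[[-0.17,0.08,1,0,0,0,0],[0,0,0.9,0,0,0,0],[0,0,0,0,0,0,0],[0,0,0,0,0,0,0]]'
python3 - <<'E'
from h import *
plan([.5257,-.3469,.139],159)
im=cv2.cvtColor(r.get_image('scene'),cv2.COLOR_RGB2BGR)
cv2.imwrite('pics/c19.png',cv2.resize(im[280:345,160:260],None,fx=8,fy=8,interpolation=cv2.INTER_CUBIC))
q=r.get_obs()['position']; print(proj('scene',q-[0,0,.066]),proj('scene',[.5257,-.3469,.063]))
E
```

```text
time: 26.75
position: [0.5253, -0.3469, 0.1412]
orientation: [-0.572, -3.088, -0.001]
wrist_force: [-0.0, -0.1, -0.4]
opening: 0.0234
t 26.75 pos [ 0.5253 -0.3469  0.1412] yawx 159.01 tilt zax [-0.0006  0.0005] F [-0.  -0.1 -0.4] op 0.0234 q [-0.66  0.58  1.5  -0.    1.06 -1.86]
  first turn rotvec deg [ 0.01 -0.04  0.01] then shift cm [-0.03  0.02  0.22] | shift now [-0.03  0.02  0.22]
[203.34279391 316.89269016] [204.34502491 318.91189265]
```

View pics/c19.png

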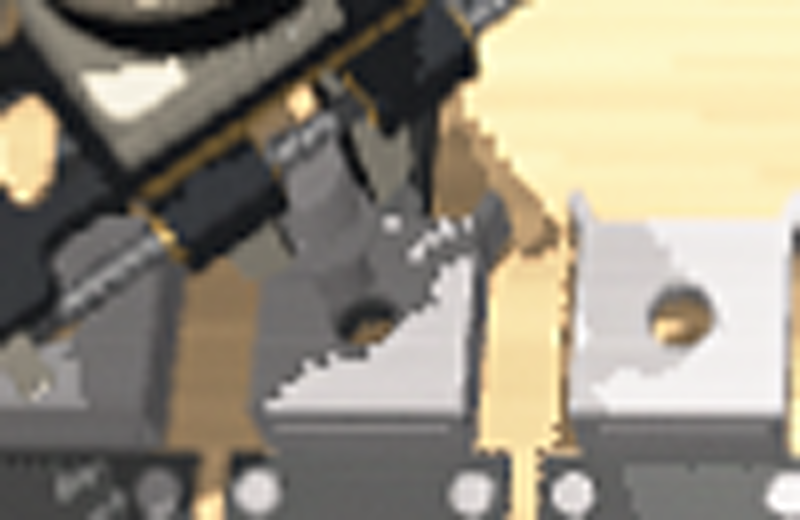

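```bash
python3 -m handwheel '[[-0.03,0.02,0.5,0,0,0,0],[0,0,0.5,0,0,0,0],[0,0,0.5,0,0,0,0],[0,0,0,0,0,0,0]]'; python3 -m handwheel '[[0,0,0.4,0,0,0,0],[0,0,0.4,0,0,0,0],[0,0,0,0,0,0,0]]'
python3 - <<'E'
from h import *
plan([.5257,-.3469,.0729],159)
E
```

```text
time: 27.2
position: [0.5254, -0.3467, 0.1257]
orientation: [-0.572, -3.088, -0.001]
wrist_force: [0.7, -0.5, -1.3]
opening: 0.0236
time: 27.5
position: [0.5256, -0.3468, 0.118]
orientation: [-0.572, -3.088, -0.001]
wrist_force: [-0.5, 0.2, -1.3]
opening: 0.0233
t 27.5 pos [ 0.5256 -0.3468  0.118 ] yawx 159.01 tilt zax [-0.0008  0.0005] F [-0.5  0.2 -1.3] op 0.0233 q [-0.66  0.6   1.52 -0.    1.02 -1.86]
  first turn rotvec deg [ 0.01 -0.05  0.01] then shift cm [-0.02 -0.    4.51] | shift now [-0.02 -0.01  4.51]
```

```bash
python3 -m handwheel '[[0,0,0.5,0,0,0,0],[0,0,0.5,0,0,0,0],[0,0,0.5,0,0,0,0],[0,0,0,0,0,0,0]]'; python3 -m handwheel '[[0,0,0.5,0,0,0,0],[0,0,0.5,0,0,0,0],[0,0,0.5,0,0,0,0],[0,0,0,0,0,0,0]]'; python3 -m handwheel '[[0,0,0.5,0,0,0,0],[0,0,0.4,0,0,0,0],[0,0,0.3,0,0,0,0],[0,0,0,0,0,0,0]]'
python3 - <<'E'
from h import *
plan([.5257,-.3469,.0729],159)
E
```

```text
time: 27.9
position: [0.5256, -0.3467, 0.1027]
orientation: [-0.572, -3.088, -0.001]
wrist_force: [0.9, 0.3, -1.1]
opening: 0.0234
time: 28.3
position: [0.5256, -0.3467, 0.0878]
orientation: [-0.572, -3.088, -0.001]
wrist_force: [0.6, 0.5, -1.9]
opening: 0.0236
time: 28.7
position: [0.5257, -0.3468, 0.0761]
orientation: [-0.572, -3.088, -0.001]
wrist_force: [0.6, 0.7, -2.3]
opening: 0.0229
t 28.7 pos [ 0.5257 -0.3468  0.0761] yawx 159.01 tilt zax [-0.0005  0.0005] F [ 0.6  0.7 -2.3] op 0.0229 q [-0.66  0.66  1.54  0.    0.94 -1.86]
  first turn rotvec deg [ 0.02 -0.04  0.01] then shift cm [-0.01 -0.01  0.32] | shift now [-0.01 -0.01  0.32]
```

Nearly down with no side force. The last 3 mm, then a light press.

```bash
python3 -m handwheel '[[0,0,0.2,0,0,0,0],[0,0,0.1,0,0,0,0],[0,0,0,0,0,0,0]]'; python3 -m handwheel '[[0,0,0.1,0,0,0,0],[0,0,0,0,0,0,0]]'; python3 -m handwheel '[[0,0,0.1,0,0,0,0],[0,0,0,0,0,0,0]]'
```

```text
time: 29.0
position: [0.5258, -0.347, 0.0735]
orientation: [-0.572, -3.089, -0.0]
wrist_force: [-1.0, 0.1, -1.3]
opening: 0.0232
time: 29.2
position: [0.5259, -0.3471, 0.0729]
orientation: [0.572, 3.089, -0.0]
wrist_force: [-0.5, 1.0, 1.4]
opening: 0.0234
time: 29.4
position: [0.526, -0.3471, 0.0729]
orientation: [0.572, 3.089, -0.001]
wrist_force: [-3.9, 2.7, 11.0]
opening: 0.0233
```

```bash
python3 -m handwheel '[[0,0,-0.1,0,0,0,0.3],[0,0,0,0,0,0,0.5],[0,0,0,0,0,0,0.5],[0,0,-1,0,0,0,0.5],[0,0,-3,0,0,0,0.5],[0,0,-4.5,0,0,0,0.5],[0,0,-4.5,0,0,0,0.5],[0,0,0,0,0,0,0.5]]';  python3 - <<'E'
from h import *
plan([.4913,.2648,.2],159)
im=cv2.cvtColor(r.get_image('scene'),cv2.COLOR_RGB2BGR)
cv2.imwrite('pics/c20.png',cv2.resize(im[220:350,110:290],None,fx=4.4,fy=4.4,interpolation=cv2.INTER_CUBIC))
E
```

```text
time: 30.2
position: [0.528, -0.3486, 0.2098]
orientation: [0.571, 3.08, -0.008]
wrist_force: [0.4, -0.9, -0.2]
opening: 0.0466
t 30.2 pos [ 0.528  -0.3486  0.2098] yawx 159.01 tilt zax [ 0.0084 -0.0065] F [ 0.4 -0.9 -0.2] op 0.0466 q [-0.66  0.5   1.44  0.    1.19 -1.86]
  first turn rotvec deg [-0.17  0.58  0.01] then shift cm [25.41 55.95  0.98] | shift now [25.4  55.96  0.56]
```

View pics/c20.png

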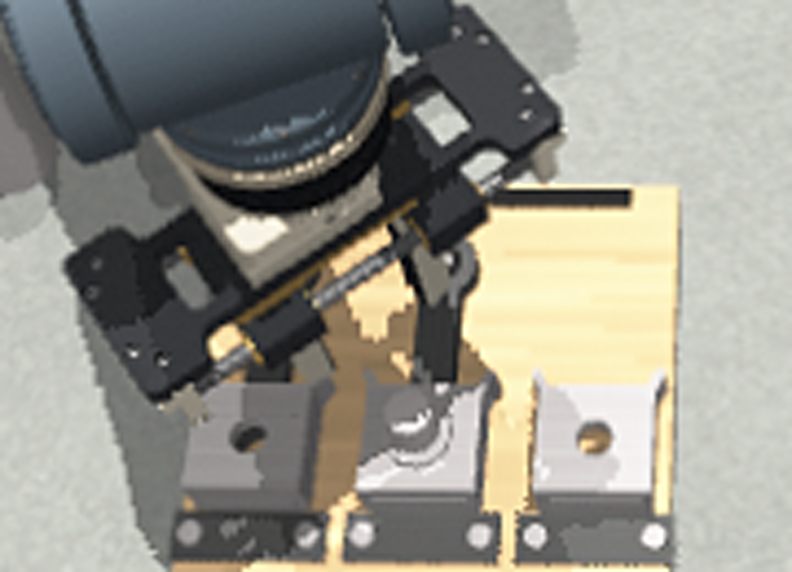

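```bash
python3 -m handwheel '[[1.83,3.98,0,0,0,0,0.5],[1.83,3.98,0,0,0,0,0.5],[1.83,3.98,0,0,0,0,0.5],[1.83,3.98,0,0,0,0,0.5],[1.83,3.98,0,0,0,0,0.5],[1.83,3.98,0,0,0,0,0.5],[1.83,3.98,0,0,0,0,0.5]]'
python3 -m handwheel '[[1.83,3.98,0,0,0,0,0.5],[1.83,3.98,0,0,0,0,0.5],[1.83,3.98,0,0,0,0,0.5],[1.83,3.98,0,0,0,0,0.5],[1.83,3.98,0,0,0,0,0.5],[1.83,3.98,0,0,0,0,0.5],[1.83,3.98,0,0,0,0,0.5]]'
python3 -m handwheel '[[0,0,3,0,0,0,0.5],[0,0,3,0,0,0,0.5],[0,0,2,0,0,0,0.5],[0,0,0,0,0,0,0.5],[0,0,0,0,0,0,0.5]]'
python3 - <<'E'
from h import *
plan([.4913,.2648,.075],159)
im=cv2.cvtColor(r.get_image('scene'),cv2.COLOR_RGB2BGR)
cv2.imwrite('pics/c21.png',cv2.resize(im[60:180,260:400],None,fx=5,fy=5,interpolation=cv2.INTER_CUBIC))
E
```

```text
time: 30.95
position: [0.5051, -0.0392, 0.2018]
orientation: [-0.572, -3.087, -0.0]
wrist_force: [-0.4, 0.4, 0.5]
opening: 0.0472
time: 31.65
position: [0.4853, 0.2666, 0.2017]
orientation: [-0.572, -3.088, 0.002]
wrist_force: [0.8, -0.5, 0.0]
opening: 0.0467
time: 32.15
position: [0.4861, 0.2649, 0.1226]
orientation: [-0.572, -3.088, 0.001]
wrist_force: [-0.4, 0.6, -0.3]
opening: 0.0469
t 32.15 pos [0.4861 0.2649 0.1226] yawx 159.00 tilt zax [-0.001  -0.0004] F [-0.4  0.6 -0.3] op 0.0469 q [ 0.41  0.48  1.73 -0.    0.94 -0.79]
  first turn rotvec deg [-0.04 -0.04  0.  ] then shift cm [-0.49  0.18  4.76] | shift now [-0.49  0.18  4.76]
```

View pics/c21.png

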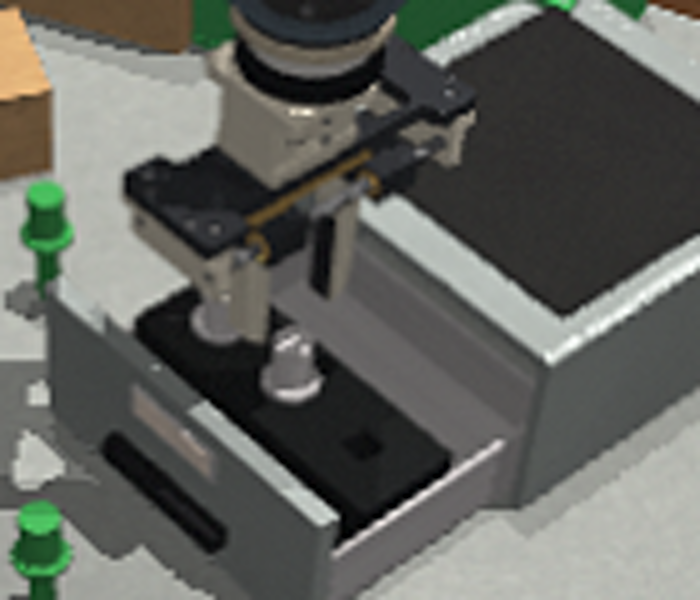

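```bash
python3 -m handwheel '[[-0.5,0.2,0,0,0,0,0.5],[0,0,0.6,0,0,0,0.5],[0,0,0.6,0,0,0,0.5],[0,0,0,0,0,0,0.5],[0,0,0,0,0,0,0.5]]'
python3 - <<'E'
from h import *
plan([.4915,.2653,.075],159)
im=cv2.cvtColor(r.get_image('scene'),cv2.COLOR_RGB2BGR)
cv2.imwrite('pics/c22.png',cv2.resize(im[60:180,260:400],None,fx=5,fy=5,interpolation=cv2.INTER_CUBIC))
E
```

```text
time: 32.7
position: [0.4915, 0.265, 0.1105]
orientation: [-0.572, -3.089, 0.0]
wrist_force: [0.5, 0.9, 0.3]
opening: 0.0466
t 32.7 pos [0.4915 0.265  0.1105] yawx 159.00 tilt zax [-0.0005 -0.0002] F [0.5 0.9 0.3] op 0.0466 q [ 0.41  0.5   1.72  0.    0.92 -0.79]
  first turn rotvec deg [-0.02 -0.02  0.  ] then shift cm [0.01 0.02 3.55] | shift now [0.01 0.03 3.55]
```

View pics/c22.png

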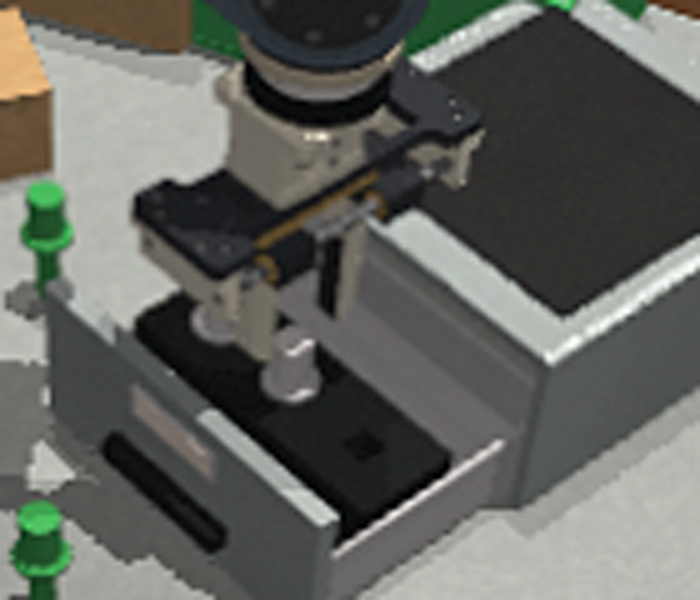

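Same view as with the first pin; go down and grip.

```bash
python3 -m handwheel '[[0,0,0.8,0,0,0,0.5],[0,0,0.8,0,0,0,0.5],[0,0,0,0,0,0,0.5]]'; python3 -m handwheel '[[0,0,0.8,0,0,0,0.5],[0,0,0.8,0,0,0,0.5],[0,0,0.3,0,0,0,0.5],[0,0,0,0,0,0,0.5]]';python3 -m handwheel '[[0,0,0,0,0,0,0.2],[0,0,0,0,0,0,0],[0,0,0,0,0,0,0],[0,0,0,0,0,0,0],[0,0,0,0,0,0,0]]' 40
python3 -m handwheel '[[0,0,-1,0,0,0,0],[0,0,-2,0,0,0,0],[0,0,-3,0,0,0,0],[0,0,-4,0,0,0,0],[0,0,-3.5,0,0,0,0],[0,0,0,0,0,0,0],[0,0,0,0,0,0,0]]'
python3 - <<'E'
from h import *
plan([.4497,-.3908,.21],159)
im=cv2.cvtColor(r.get_image('scene'),cv2.COLOR_RGB2BGR)
cv2.imwrite('pics/c23.png',cv2.resize(im[40:180,240:400],None,fx=4,fy=4,interpolation=cv2.INTER_CUBIC))
E
```

```text
time: 33.05
position: [0.4909, 0.2648, 0.0932]
orientation: [-0.572, -3.087, 0.002]
wrist_force: [0.3, 0.7, 0.6]
opening: 0.0463
time: 33.45
position: [0.4913, 0.265, 0.075]
orientation: [-0.572, -3.088, 0.001]
wrist_force: [0.3, 0.1, -0.4]
opening: 0.0465
time: 33.95
position: [0.492, 0.2654, 0.076]
orientation: [0.572, 3.088, 0.001]
wrist_force: [1.2, 1.7, 2.3]
opening: 0.023
time: 34.65
position: [0.4915, 0.2649, 0.2111]
orientation: [0.572, 3.088, 0.0]
wrist_force: [0.2, -0.1, -2.1]
opening: 0.0236
t 34.65 pos [0.4915 0.2649 0.2111] yawx 159.01 tilt zax [0.0006 0.0001] F [ 0.2 -0.1 -2.1] op 0.0236 q [ 0.41  0.37  1.64 -0.    1.13 -0.79]
  first turn rotvec deg [0.02 0.03 0.01] then shift cm [-19.6  -62.72   0.11] | shift now [-19.59 -62.72   0.1 ]
```

View pics/c23.png

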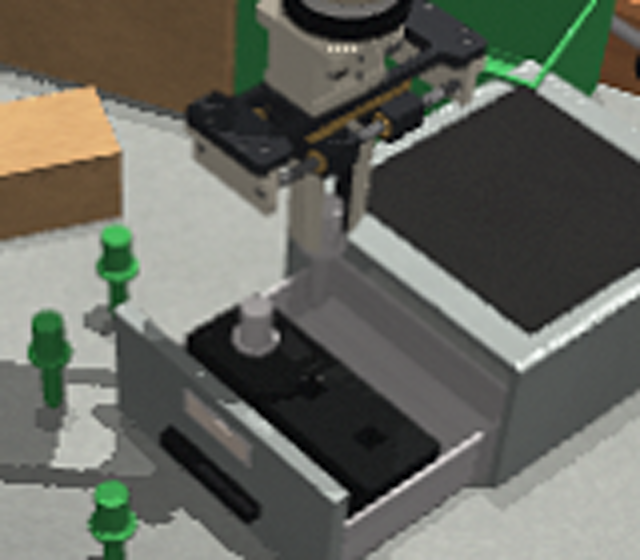

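```bash
python3 -m handwheel '[[-1.31,-4.18,0,0,0,0,0],[-1.31,-4.18,0,0,0,0,0],[-1.31,-4.18,0,0,0,0,0],[-1.31,-4.18,0,0,0,0,0],[-1.31,-4.18,0,0,0,0,0],[-1.31,-4.18,0,0,0,0,0],[-1.31,-4.18,0,0,0,0,0],[-1.31,-4.18,0,0,0,0,0]]'
python3 -m handwheel '[[-1.31,-4.18,0,0,0,0,0],[-1.31,-4.18,0,0,0,0,0],[-1.31,-4.18,0,0,0,0,0],[-1.31,-4.18,0,0,0,0,0],[-1.31,-4.18,0,0,0,0,0],[-1.31,-4.18,0,0,0,0,0],[-1.31,-4.18,0,0,0,0,0],[0,0,0,0,0,0,0]]'
python3 -m handwheel '[[0,0,2,0,0,0,0],[0,0,2,0,0,0,0],[0,0,2,0,0,0,0],[0,0,0,0,0,0,0],[0,0,0,0,0,0,0]]'
python3 - <<'E'
from h import *
plan([.4498,-.3910,.139],159)
im=cv2.cvtColor(r.get_image('scene'),cv2.COLOR_RGB2BGR)
cv2.imwrite('pics/c24.png',cv2.resize(im[220:350,90:270],None,fx=4.4,fy=4.4,interpolation=cv2.INTER_CUBIC))
E
```

```text
time: 35.5
position: [0.4684, -0.0862, 0.2093]
orientation: [-0.572, -3.086, -0.0]
wrist_force: [1.7, 0.9, -1.5]
opening: 0.0228
time: 36.3
position: [0.4489, -0.3944, 0.2085]
orientation: [-0.577, -3.086, -0.001]
wrist_force: [-0.0, 1.1, -1.8]
opening: 0.0234
time: 36.8
position: [0.4502, -0.3901, 0.1502]
orientation: [-0.572, -3.088, -0.002]
wrist_force: [-0.8, -1.0, 0.0]
opening: 0.0231
t 36.8 pos [ 0.4502 -0.3901  0.1502] yawx 159.02 tilt zax [-0.0014  0.0014] F [-0.8 -1.   0. ] op 0.0231 q [-0.79  0.51  1.59  0.    1.04 -2.  ]
  first turn rotvec deg [ 0.05 -0.1   0.02] then shift cm [ 0.01 -0.1   1.12] | shift now [ 0.01 -0.1   1.12]
```

View pics/c24.png

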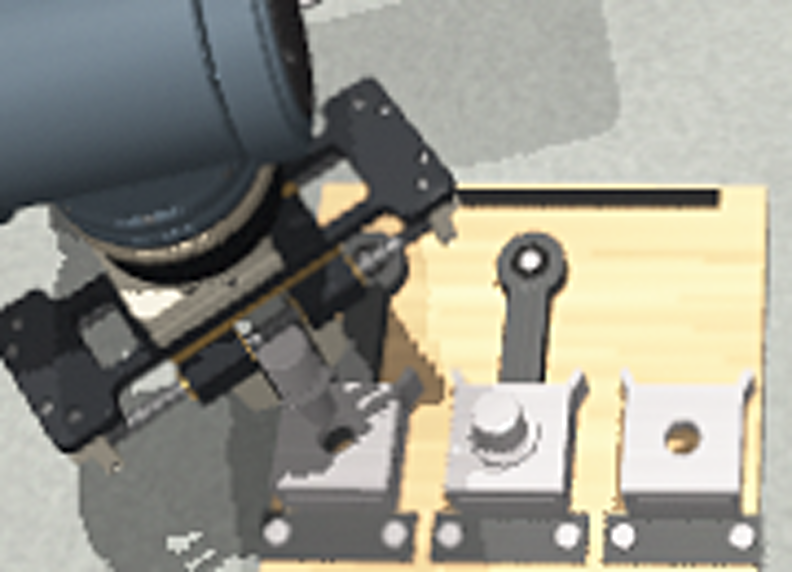

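```bash
python3 -m handwheel '[[0,-0.08,0.6,0,0,0,0],[0,0,0.5,0,0,0,0],[0,0,0,0,0,0,0],[0,0,0,0,0,0,0]]'; python3 -m handwheel '[[0,0,0.5,0,0,0,0],[0,0,0.5,0,0,0,0],[0,0,0,0,0,0,0]]'; python3 -m handwheel '[[0,0,0.4,0,0,0,0],[0,0,0.4,0,0,0,0],[0,0,0.3,0,0,0,0],[0,0,0,0,0,0,0]]'
python3 - <<'E'
from h import *
plan([.4498,-.3910,.0730],159)
E
```

```text
time: 37.25
position: [0.4502, -0.3914, 0.1397]
orientation: [-0.572, -3.089, -0.0]
wrist_force: [-0.6, -0.6, -2.0]
opening: 0.0236
time: 37.55
position: [0.4499, -0.3911, 0.1288]
orientation: [-0.572, -3.088, -0.001]
wrist_force: [0.6, 0.4, -1.6]
opening: 0.0231
time: 37.95
position: [0.45, -0.3912, 0.1181]
orientation: [-0.572, -3.088, -0.001]
wrist_force: [-0.2, 0.1, -1.1]
opening: 0.0231
t 37.95 pos [ 0.45   -0.3912  0.1181] yawx 159.01 tilt zax [-0.0006  0.0006] F [-0.2  0.1 -1.1] op 0.0231 q [-0.79  0.55  1.61 -0.    0.98 -2.  ]
  first turn rotvec deg [ 0.02 -0.04  0.01] then shift cm [0.03 0.01 4.51] | shift now [0.02 0.01 4.51]
```

```bash
python3 -m handwheel '[[0,0,0.5,0,0,0,0],[0,0,0.5,0,0,0,0],[0,0,0.5,0,0,0,0],[0,0,0,0,0,0,0]]'; python3 -m handwheel '[[0,0,0.5,0,0,0,0],[0,0,0.5,0,0,0,0],[0,0,0.5,0,0,0,0],[0,0,0,0,0,0,0]]'; python3 -m handwheel '[[0,0,0.5,0,0,0,0],[0,0,0.4,0,0,0,0],[0,0,0.3,0,0,0,0],[0,0,0,0,0,0,0]]'; python3 -m handwheel '[[0,0,0.2,0,0,0,0],[0,0,0.1,0,0,0,0],[0,0,0,0,0,0,0]]'; python3 -m handwheel '[[0,0,0.1,0,0,0,0],[0,0,0,0,0,0,0]]'; python3 -m handwheel '[[0,0,0.1,0,0,0,0],[0,0,0,0,0,0,0]]'
```

```text
time: 38.35
position: [0.4499, -0.3911, 0.1027]
orientation: [-0.572, -3.088, -0.001]
wrist_force: [0.1, -0.0, -1.7]
opening: 0.0232
time: 38.75
position: [0.4499, -0.3911, 0.0878]
orientation: [-0.572, -3.088, -0.001]
wrist_force: [0.6, -0.0, -1.8]
opening: 0.0233
time: 39.15
position: [0.45, -0.3913, 0.0762]
orientation: [-0.572, -3.089, -0.001]
wrist_force: [-0.2, 0.5, -0.9]
opening: 0.0235
time: 39.45
position: [0.4502, -0.3914, 0.0736]
orientation: [-0.572, -3.089, -0.0]
wrist_force: [-0.1, -0.1, -1.3]
opening: 0.0232
time: 39.65
position: [0.4503, -0.3915, 0.073]
orientation: [0.572, 3.089, -0.0]
wrist_force: [0.0, 1.2, 3.1]
opening: 0.0233
time: 39.85
position: [0.4503, -0.3915, 0.0729]
orientation: [0.572, 3.089, -0.001]
wrist_force: [-3.7, 4.7, 13.3]
opening: 0.0232
```

```bash
python3 -m handwheel '[[0,0,-0.1,0,0,0,0.3],[0,0,0,0,0,0,0.5],[0,0,0,0,0,0,0.5],[0,0,-1,0,0,0,0.5],[0,0,-3,0,0,0,0.5],[0,0,-4.5,0,0,0,0.5],[0,0,-4.5,0,0,0,0.5],[0,0,0,0,0,0,0.5]]'
python3 -m handwheel '[[0,0,0,0,0,8.2,0],[0,0,0,0,0,8.2,0],[0,0,0,0,0,8.2,0],[0,0,0,0,0,8.2,0],[0,0,0,0,0,8.2,0],[0,0,0,0,0,8.2,0],[0,0,0,0,0,8.2,0],[0,0,0,0,0,8.2,0]]'
python3 -m handwheel '[[0,0,0,0,0,8.2,0],[0,0,0,0,0,8.2,0],[0,0,0,0,0,8,0],[0,0,0,0,0,0,0]]'
python3 - <<'E'
from h import *
plan([.44,.135,.20],69.1)
im=cv2.cvtColor(r.get_image('scene'),cv2.COLOR_RGB2BGR)
cv2.imwrite('pics/c25.png',cv2.resize(im[220:350,90:270],None,fx=4.4,fy=4.4,interpolation=cv2.INTER_CUBIC))
E
```

```text
time: 40.65
position: [0.4521, -0.3933, 0.2095]
orientation: [0.571, 3.081, -0.009]
wrist_force: [0.0, 0.3, 0.1]
opening: 0.0468
time: 41.45
position: [0.4501, -0.3913, 0.2025]
orientation: [-2.161, -2.28, 0.0]
wrist_force: [0.2, 0.4, -0.2]
opening: 0.0006
time: 41.85
position: [0.4501, -0.3913, 0.2025]
orientation: [-2.591, -1.777, 0.0]
wrist_force: [0.6, 0.0, -0.0]
opening: 0.001
t 41.85 pos [ 0.4501 -0.3913  0.2025] yawx 68.89 tilt zax [-0.0002  0.0002] F [ 0.6  0.  -0. ] op 0.0010 q [-0.79  0.45  1.54 -0.    1.15 -0.43]
  first turn rotvec deg [-0.02 -0.01 -0.21] then shift cm [ 48.81 -19.72   0.25] | shift now [ 48.74 -19.9    0.26]
```

View pics/c25.png

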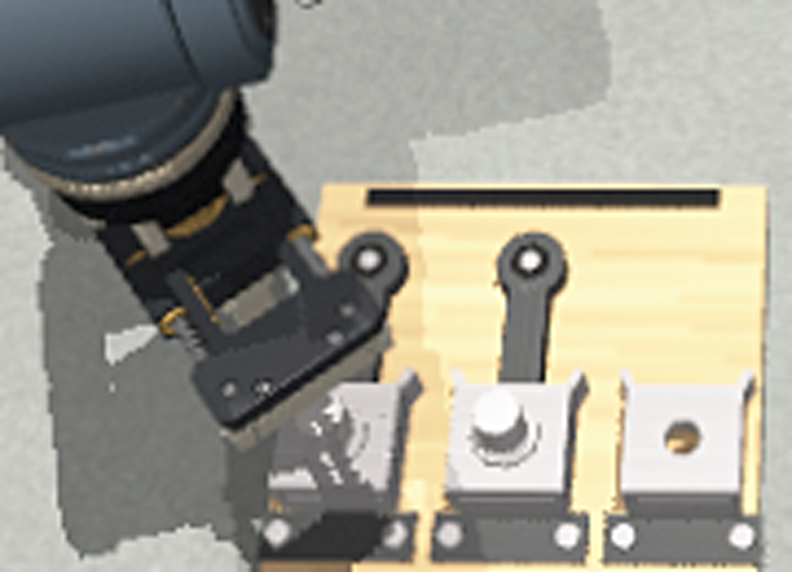

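```bash
python3 -m handwheel '[[4.06,-1.66,0,0,0,0,0],[4.06,-1.66,0,0,0,0,0],[4.06,-1.66,0,0,0,0,0],[4.06,-1.66,0,0,0,0,0],[4.06,-1.66,0,0,0,0,0],[4.06,-1.66,0,0,0,0,0],[4.06,-1.66,0,0,0,0,0],[4.06,-1.66,0,0,0,0,0]]'
python3 -m handwheel '[[4.06,-1.66,0,0,0,0,0],[4.06,-1.66,0,0,0,0,0],[4.06,-1.66,0,0,0,0,0],[4.06,-1.66,0,0,0,0,0],[0,0,0,0,0,0,0],[0,0,0,0,0,0,0]]'
python3 - <<'E'
from h import *
plan([.44,.135,.065],69.1)
im=snap('scene','s6.png')
im=snap('top','t6.png')
E
```

```text
time: 42.7
position: [0.4422, -0.0389, 0.2028]
orientation: [2.585, 1.785, 0.0]
wrist_force: [-0.1, -0.3, -0.0]
opening: 0.0004
time: 43.3
position: [0.4385, 0.1353, 0.2026]
orientation: [2.584, 1.786, -0.0]
wrist_force: [0.1, 0.9, 0.5]
opening: 0.0004
t 43.3 pos [0.4385 0.1353 0.2026] yawx 69.31 tilt zax [-0.0001 -0.0003] F [0.1 0.9 0.5] op 0.0004 q [ 0.2   0.2   1.89 -0.    1.04  0.56]
  first turn rotvec deg [-0.    0.02  0.21] then shift cm [ 0.03  0.15 13.76] | shift now [ 0.03  0.15 13.76]
```

View pics/s6.png

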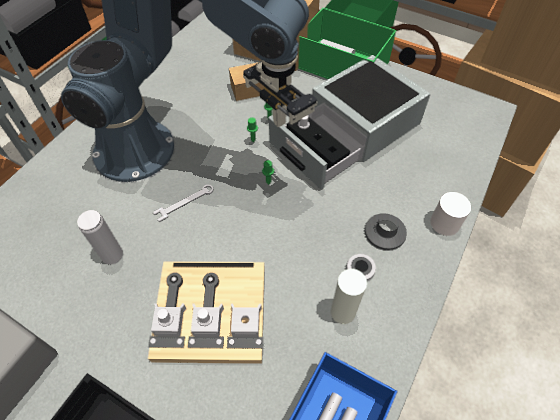

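View pics/t6.png

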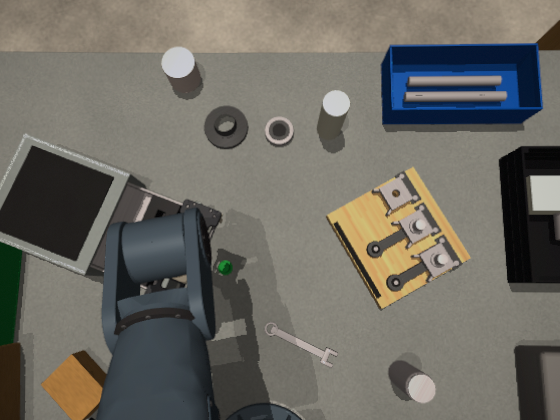

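```bash
python3 -m handwheel '[[0,0,4,0,0,0.2,0],[0,0,4,0,0,0,0],[0,0,3,0,0,0,0],[0,0,2.2,0,0,0,0],[0,0,0,0,0,0,0],[0,0,0,0,0,0,0]]'
python3 - <<'E'
from h import *
plan([.46,.186,.07],69.1)
im=snap('scene','s7.png')
cv2.imwrite('pics/c26.png',cv2.resize(cv2.cvtColor(im,cv2.COLOR_RGB2BGR)[50:200,220:420],None,fx=3.6,fy=3.6,interpolation=cv2.INTER_CUBIC))
E
```

```text
time: 44.0
position: [0.4391, 0.134, 0.0712]
orientation: [-2.593, -1.774, 0.0]
wrist_force: [-0.6, 0.4, 0.4]
opening: 0.0007
t 44.0 pos [0.4391 0.134  0.0712] yawx 68.76 tilt zax [-0.0001 -0.    ] F [-0.6  0.4  0.4] op 0.0007 q [ 0.19  0.42  2.   -0.    0.72  0.57]
  first turn rotvec deg [-0.    0.   -0.34] then shift cm [5.6  0.1  0.12] | shift now [5.6  0.06 0.12]
```

View pics/c26.png

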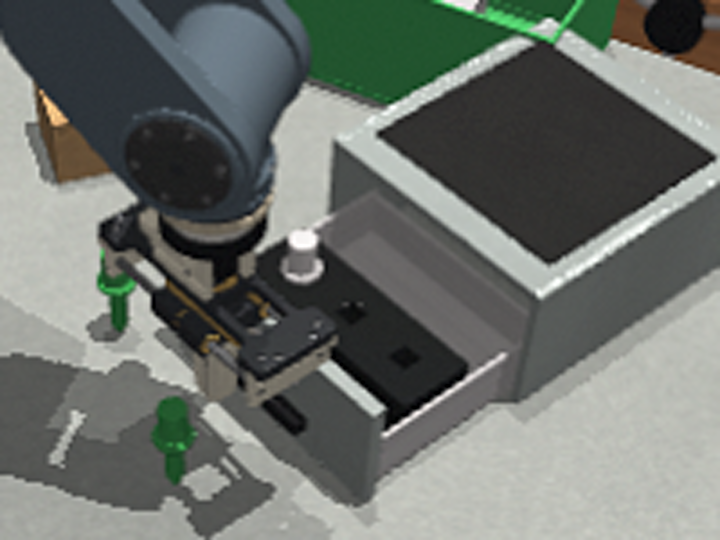

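```bash
python3 -m handwheel '[[1.5,0,0,0,0,0,0],[1.5,0,0,0,0,0,0],[1,0,0,0,0,0,0],[0,0,0,0,0,0,0],[0,0,0,0,0,0,0]]'
python3 -m handwheel '[[0.8,0,0,0,0,0,0],[0.8,0,0,0,0,0,0],[0.8,0,0,0,0,0,0],[0.8,0,0,0,0,0,0],[0,0,0,0,0,0,0]]'
python3 - <<'E'
from h import *
plan([.46,.186,.07],69.1)
im=snap('scene','s8.png')
cv2.imwrite('pics/c27.png',cv2.resize(cv2.cvtColor(im,cv2.COLOR_RGB2BGR)[50:200,220:420],None,fx=3.6,fy=3.6,interpolation=cv2.INTER_CUBIC))
E
```

```text
time: 44.55
position: [0.4531, 0.1725, 0.0706]
orientation: [-2.591, -1.776, 0.0]
wrist_force: [0.7, -0.6, -0.3]
opening: 0.0004
time: 45.05
position: [0.4656, 0.2031, 0.0708]
orientation: [2.591, 1.776, 0.003]
wrist_force: [0.7, 0.6, 0.3]
opening: 0.0004
t 45.05 pos [0.4656 0.2031 0.0708] yawx 68.84 tilt zax [0.0016 0.0008] F [0.7 0.6 0.3] op 0.0004 q [0.32 0.49 1.88 0.   0.77 0.69]
  first turn rotvec deg [ 0.07 -0.07 -0.26] then shift cm [-1.79  0.08  0.08] | shift now [-1.79  0.09  0.08]
```

View pics/c27.png

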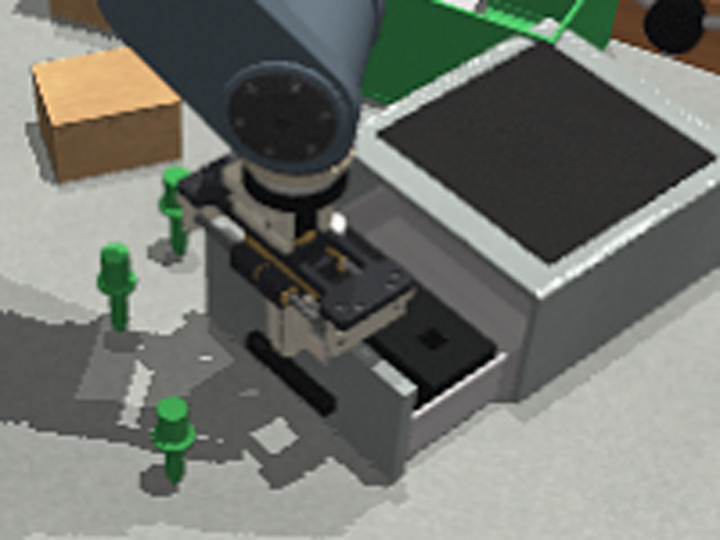

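```bash
python3 -m handwheel '[[0.8,0,0,0,0,0,0],[0.8,0,0,0,0,0,0],[0.8,0,0,0,0,0,0],[0.8,0,0,0,0,0,0],[0.8,0,0,0,0,0,0],[0.8,0,0,0,0,0,0],[0.8,0,0,0,0,0,0],[0,0,0,0,0,0,0]]'
python3 - <<'E'
from h import *
plan([.46,.186,.07],69.1)
im=snap('scene','s9.png')
cv2.imwrite('pics/c28.png',cv2.resize(cv2.cvtColor(im,cv2.COLOR_RGB2BGR)[40:200,220:420],None,fx=3.6,fy=3.6,interpolation=cv2.INTER_CUBIC))
E
```

```text
time: 45.9
position: [0.4856, 0.2554, 0.0707]
orientation: [-2.592, -1.775, -0.002]
wrist_force: [-0.0, -0.2, 0.8]
opening: 0.0006
t 45.9 pos [0.4856 0.2554 0.0707] yawx 68.83 tilt zax [0.001 0.001] F [-0.  -0.2  0.8] op 0.0006 q [0.4  0.54 1.77 0.   0.82 0.77]
  first turn rotvec deg [ 0.03 -0.07 -0.27] then shift cm [-7.4   0.09  0.07] | shift now [-7.4   0.12  0.06]
```

View pics/c28.png

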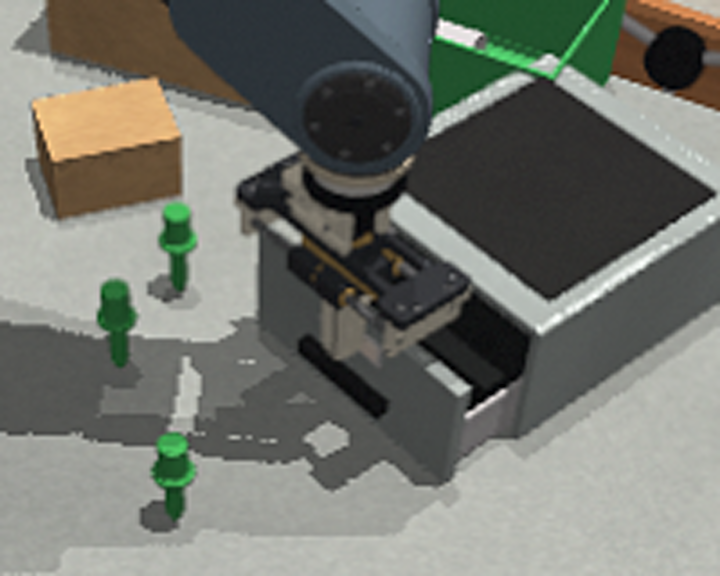

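```bash
python3 -m handwheel '[[0.6,0,0,0,0,0,0],[0.6,0,0,0,0,0,0],[0.6,0,0,0,0,0,0],[0.6,0,0,0,0,0,0],[0.6,0,0,0,0,0,0],[0,0,0,0,0,0,0]]'
python3 - <<'E'
from h import *
plan([.46,.186,.07],69.1)
im=snap('scene','s10.png')
cv2.imwrite('pics/c29.png',cv2.resize(cv2.cvtColor(im,cv2.COLOR_RGB2BGR)[40:200,260:440],None,fx=3.6,fy=3.6,interpolation=cv2.INTER_CUBIC))
E
```

```text
time: 46.55
position: [0.4965, 0.2831, 0.0708]
orientation: [-2.592, -1.775, -0.003]
wrist_force: [-0.9, -0.2, 0.8]
opening: 0.0006
t 46.55 pos [0.4965 0.2831 0.0708] yawx 68.83 tilt zax [0.0013 0.0009] F [-0.9 -0.2  0.8] op 0.0006 q [0.44 0.58 1.71 0.   0.85 0.81]
  first turn rotvec deg [ 0.05 -0.08 -0.27] then shift cm [-10.38   0.06   0.08] | shift now [-10.38   0.11   0.06]
```

View pics/c29.png

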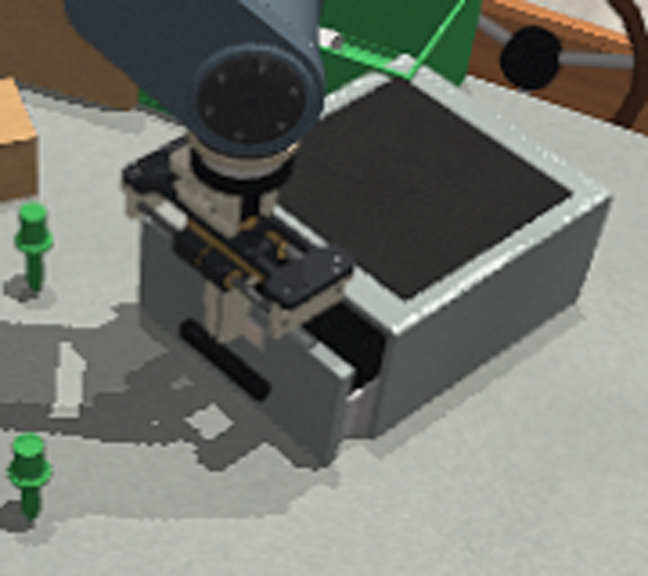

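```bash
python3 -m handwheel '[[0.4,0,0,0,0,0,0],[0.4,0,0,0,0,0,0],[0.4,0,0,0,0,0,0],[0,0,0,0,0,0,0]]'
python3 -m handwheel '[[0.3,0,0,0,0,0,0],[0.3,0,0,0,0,0,0],[0,0,0,0,0,0,0]]'
python3 -m handwheel '[[0.3,0,0,0,0,0,0],[0.3,0,0,0,0,0,0],[0,0,0,0,0,0,0]]'
python3 - <<'E'
from h import *
im=snap('scene','s11.png')
cv2.imwrite('pics/c30.png',cv2.resize(cv2.cvtColor(im,cv2.COLOR_RGB2BGR)[40:200,260:440],None,fx=3.6,fy=3.6,interpolation=cv2.INTER_CUBIC))
E
```

```text
time: 47.0
position: [0.5006, 0.294, 0.0707]
orientation: [-2.592, -1.775, -0.002]
wrist_force: [-0.9, -0.0, -0.4]
opening: 0.0001
time: 47.3
position: [0.5026, 0.2993, 0.0707]
orientation: [-2.592, -1.775, -0.001]
wrist_force: [0.3, 0.6, 0.8]
opening: 0.0003
time: 47.6
position: [0.5047, 0.305, 0.0706]
orientation: [-2.592, -1.775, -0.001]
wrist_force: [0.6, -0.7, 0.1]
opening: 0.0005
```

View pics/c30.png

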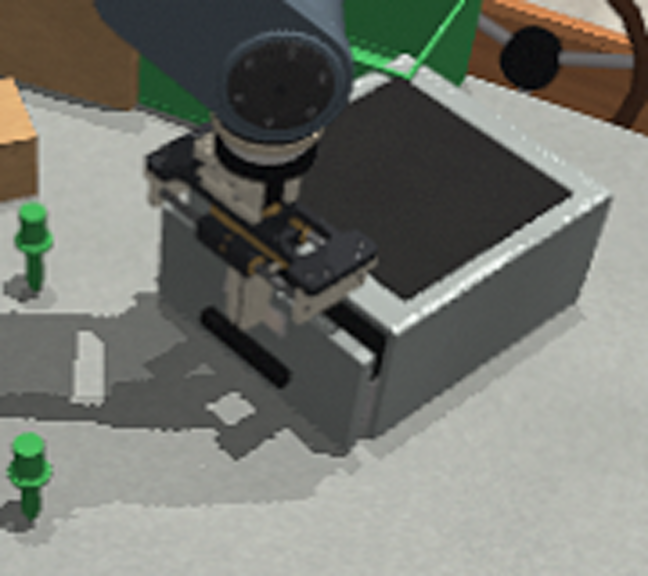

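```bash
python3 -m handwheel '[[0.3,0,0,0,0,0,0],[0.3,0,0,0,0,0,0],[0,0,0,0,0,0,0]]'
python3 -m handwheel '[[0.3,0,0,0,0,0,0],[0.2,0,0,0,0,0,0],[0,0,0,0,0,0,0]]'
python3 -m handwheel '[[0.2,0,0,0,0,0,0],[0.2,0,0,0,0,0,0],[0,0,0,0,0,0,0]]'
```

```text
time: 47.95
position: [0.5069, 0.3105, 0.0706]
orientation: [-2.592, -1.775, -0.001]
wrist_force: [0.3, 0.2, 0.5]
opening: 0.0007
time: 48.25
position: [0.5086, 0.3151, 0.0706]
orientation: [-2.592, -1.775, -0.0]
wrist_force: [0.7, -0.8, -0.3]
opening: 0.001
time: 48.55
position: [0.51, 0.3188, 0.0706]
orientation: [-2.592, -1.775, -0.0]
wrist_force: [-1.4, -0.2, -0.3]
opening: 0.0002
```

```bash
python3 - <<'E'
from h import *
im=snap('scene','s12.png')
cv2.imwrite('pics/c31.png',cv2.resize(cv2.cvtColor(im,cv2.COLOR_RGB2BGR)[40:200,260:440],None,fx=3.6,fy=3.6,interpolation=cv2.INTER_CUBIC))
E
python3 -m handwheel '[[0.2,0,0,0,0,0,0],[0.2,0,0,0,0,0,0],[0,0,0,0,0,0,0]]'
```

```text
time: 48.9
position: [0.511, 0.3215, 0.0706]
orientation: [2.591, 1.775, -0.003]
wrist_force: [-3.7, -8.5, 4.3]
opening: 0.0004
```

View pics/c31.png

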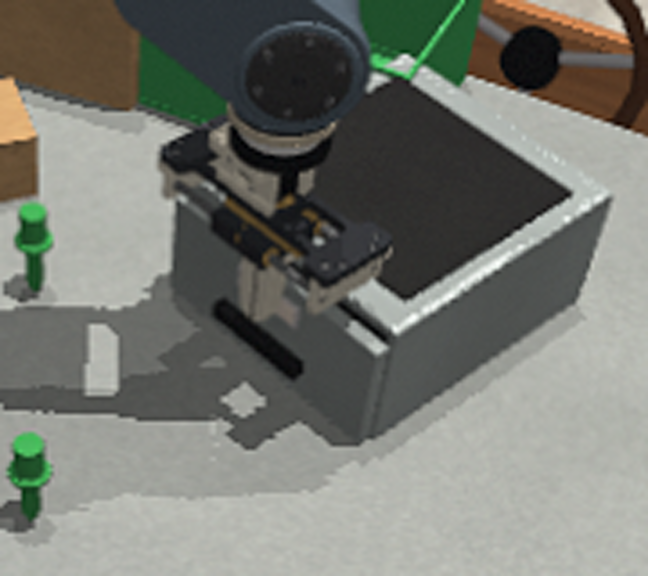

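Force is building at the stop; one more small push, then back away.

```bash
python3 -m handwheel '[[0.15,0,0,0,0,0,0],[0,0,0,0,0,0,0],[0,0,0,0,0,0,0]]'
python3 -m handwheel '[[-0.5,0,0,0,0,0,0],[-1.5,0,0,0,0,0,0],[-1.5,0,0,0,0,0,0],[-1.5,0,0,0,0,0,0],[0,0,-3,0,0,0,0],[0,0,-4,0,0,0,0],[0,0,-4,0,0,0,0],[0,0,-3,0,0,0,0]]'
python3 -m handwheel '[[-4,0,0,0,0,0,0],[-4,0,0,0,0,0,0],[-4,0,0,0,0,0,0],[-4,0,0,0,0,0,0],[0,0,0,0,0,0,0],[0,0,0,0,0,0,0]]'
python3 - <<'E'
from h import *
plan([.46,.186,.07],69.1)
im=snap('scene','s13.png');snap('top','t13.png')
cv2.imwrite('pics/c32.png',cv2.resize(cv2.cvtColor(im,cv2.COLOR_RGB2BGR)[255:355,140:270],None,fx=5,fy=5,interpolation=cv2.INTER_CUBIC))
E
```

```text
time: 49.2
position: [0.511, 0.3214, 0.0706]
orientation: [2.59, 1.774, -0.008]
wrist_force: [-7.3, -16.8, 9.0]
opening: 0.0006
time: 50.0
position: [0.4945, 0.2775, 0.2135]
orientation: [2.592, 1.775, 0.005]
wrist_force: [-0.1, -0.1, 0.2]
opening: 0.0004
time: 50.6
position: [0.4366, 0.1277, 0.2112]
orientation: [2.593, 1.773, 0.003]
wrist_force: [1.3, 0.9, 0.7]
opening: 0.0002
t 50.6 pos [0.4366 0.1277 0.2112] yawx 68.72 tilt zax [0.0017 0.0007] F [1.3 0.9 0.7] op 0.0002 q [0.18 0.18 1.9  0.   1.06 0.55]
  first turn rotvec deg [ 0.08 -0.08 -0.38] then shift cm [ 6.28  0.11 14.12] | shift now [ 6.26  0.05 14.12]
```

View pics/s13.png

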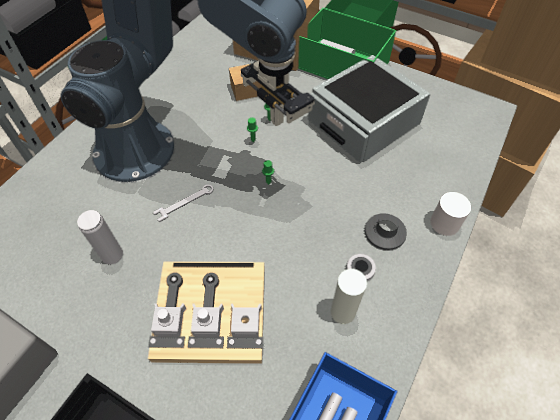

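View pics/t13.png

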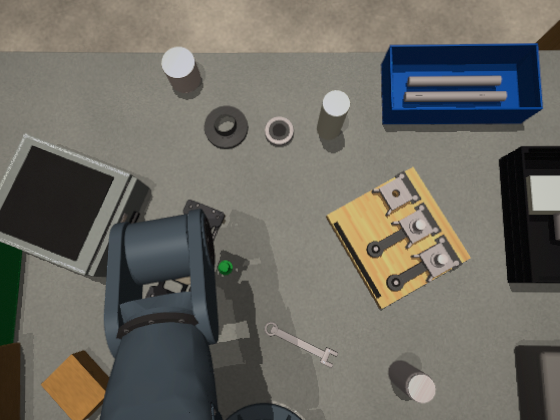

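View pics/c32.png

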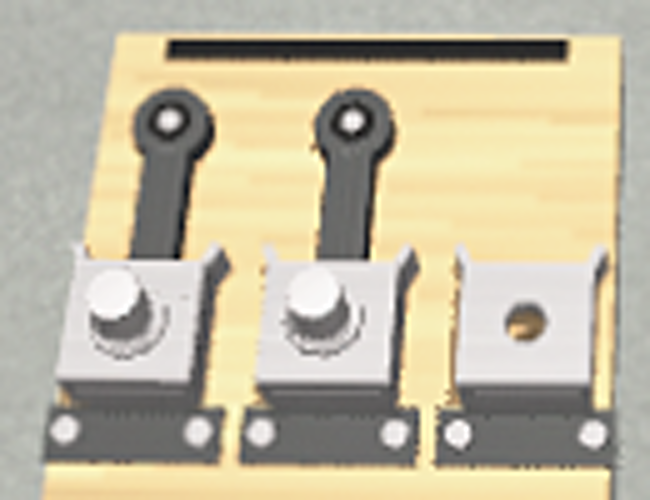

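Run:
```python
from h import *
for n in ['drawer_front','pin1_head','link1_eye']:
  for c in ('scene','top'):
    print(n,c,[(np.round(d['position'],3).tolist(),round(d['confidence'],2)) for d in r.spot_point(n,c)])
im=r.get_image('scene')
cv2.imwrite('pics/c33.png',cv2.resize(cv2.cvtColor(im,cv2.COLOR_RGB2BGR)[60:170,290:440],None,fx=5,fy=5,interpolation=cv2.INTER_CUBIC))
```

```text
drawer_front scene [([0.516, 0.328, 0.073], 0.63)]
drawer_front top [([0.513, 0.331, 0.073], 0.84)]
pin1_head scene [([0.522, -0.345, 0.082], 0.68)]
pin1_head top [([0.523, -0.348, 0.085], 0.64)]
link1_eye scene []
link1_eye top [([0.447, -0.39, 0.038], 0.7)]
```

View pics/c33.png

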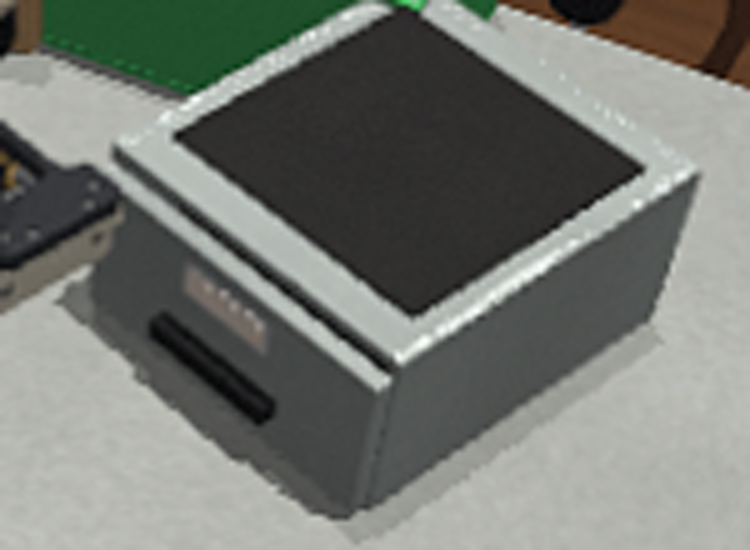

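Run:
```python
from station import r
print(r.sign_off())
```

```text
the job is handed in; nothing more can be done
None
```

Both links that were there are pinned on the board, and the drawer is pushed home. I handed the job in at about 51 s of the 210 s.

- **Links:** I found two, with no third in either picture. Each was pushed into its fork until it met the back stop: one in fork 1, the other in fork 2. Fork 3 stays empty.
- **Pins:** I took two steel pins from the drawer and left the green look-alikes alone. Each pin went down with no side force. With its flange on the fork, the tool stopped at 0.0729 m, which puts the head centre at about 83 mm, its seated height.
- **Drawer:** I pushed it until it stopped dead, with about 20 N on the wrist. After the arm backed off, the last picture shows the panel standing against the unit with no visible gap.

**Last checks:** the final pictures show both links in place under seated pins and the bearing, film roll and hub where they were. The arm was clear of everything.
- The point finder saw only part of this: it found one seated pin head, within about 5 mm of where it should be. It found the fork 1 eye in the top picture but no eye in the scene picture, where the forks cover them.
- The spare pin can't be seen in the closed drawer. It was last seen standing in its socket before the push.

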